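# Fetch the boxed-in pump into the assembly fixture

## Robot

A 6-joint arm with a two-finger parallel gripper is mounted at the origin on the work surface. World frame = base frame: x ahead of the robot, y to its left, z up, the work surface at z = 0. Lengths are in mm, angles in rad, forces in N, time in s.
With the tool pointing down it reaches from about 350 to 875 mm from the base axis. Payload 4.2 kg.
Tool frame: the origin (TCP) lies between the finger pads; the fingertips stand 11 mm ahead of it and the grasp point (between the pads) lies 8 mm behind it; z points along the fingers, y is the direction in which the jaws open and shut (so a half turn about z gives the same grasp; the last joint's range is limited). The gripper opens to 85 mm and grips with 20 to 120 N. Pads are 22 mm wide; open, the fingers measure 114 mm over their backs; the gripper's body (76 mm by 85 mm) begins 54 mm behind the grasp point. The pads swing forward as they close: fully open they stand 13 mm farther back than shut.
Start: joints at [1.521, 0.385, 0.008, 0, -1.194, -0.259], TCP at [189.915, 595.426, 242.312] pointing down, gripper open.
Joint ranges: [-3.14, 3.14], [-1.21, 2.06], [-1.07, 1.41], [-3.16, 2.05], [-2.99, -0.16], [-3.1, 3.1]. Speed limits (rad/s): [2.79, 2.79, 3.14, 3.14, 3.14, 3.14].

## Interface

Orientations are given as a unit quaternion [x, y, z, w].
In Python, from bench import * gives the robot as it stands.
- The arm moves only by the tool servo_tool, never from a script. Its argument "rows" is a list of rows, each a list of 7 numbers: the opening, from 0 (shut) to 1 (fully open), then the shift along the tool's x, y, z in cm, then the turn, a rotation vector about the tool's x, y, z in degrees. A call has 1 to 12 rows; each row shifts and turns the commanded pose from where the row before left it, along the tool's axes as they then stand; what a row does not reach is not made up. A row lasts 1/10 s, in which the tool goes at most 50 mm and 8.59 degrees, less where a joint would pass 70% of its speed; a pose out of reach is approached as far as the arm can. A call is refused whole if a number of a shift passes 5 or a number of a turn 8.59, either way. A call with a gripper value outside its range is refused whole. The fingers move at their own pace and stop on an object; the grip force is fixed at half the most. Time passes only in rows, so rows that do not move let the fingers close. It gives the time, the measured TCP pose, the force and the opening at its end, in the units of the state.
- read_state(): the state, without advancing time (a new reading comes with each control period).
- get_image(name): name is "side" or "top" or "wrist"; returns a dict with "image" (480x640x3 uint8, red, green, blue), "mtx" (3x3 intrinsics, pixels), "extrinsics" (4x4, takes a point from camera to world coordinates). Camera axes: x right, y up, looking along -z (the intrinsics and any distortion apply to the point x, -y, -z); pixel columns grow to the right and rows downward; lengths in mm; the calibration is good to about 2 mm. The wrist camera is an equidistant fisheye: a pixel r from the principal point sees the ray r / f radians off the axis. A picture is of the moment at which its call begins. There is no depth.
- job_done(): hands the job in, once; it reports no verdict.
The state is a dict: "clock": time; "joints": joint angles; "joint_vel": joint speeds; "joint_efforts": joint torques, N m; "position": TCP position; "ee_rot": TCP orientation; "contact_force": force on the tool from outside, world axes, zero at the start; "wrist_torque": the same for the moment, N m; "gripper_width": finger opening in mm.
Only numpy, scipy, OpenCV 4.12 (cv2) and the standard library are available. Lean on these libraries where they do the work, as an engineer would, in place of code of your own. Each camera call takes 0.05 s, during which the arm holds its last target. There are 200 camera calls.

## Task

The pump in the wooden cradle is boxed in: first set both valve blocks and the bottle upright on the blue mat, then move the pump into the white vees of the assembly fixture, seated between its two end stops. Only after that put the three others back where they came from: each valve block centred and square on the pad of its own colour and the bottle in the middle of the yellow pad. Keep the bottle upright all the time.

Things in the scene. Friction and masses are not known exactly. Their poses are not given: they have to be found in the camera images.
- pump: Pump motor, a lying black cylinder with steel bands, 44 mm diameter, 100 mm long plus a steel stub and a red nozzle on the ends (113 mm in all), 0.3 kg. Origin at the middle of its axis, not its underside; x along the cylinder. It may roll about x, so y and z may point anywhere. Lies loose in the wooden cradle at the start; either way round is right in the fixture.
- valve_orange: Black valve block, standing, 54 (x) by 34 (y) by 62 mm high plus an orange disc on top (26 mm diameter, 6 mm high), orange band near the foot, 0.16 kg. Origin: centre of its underside, z up. At the start on the orange pad beside the pump, x along the pump, about 12 mm from its flank. Grip it across its 54 mm, clear of the pump.
- valve_green: The same valve block with green disc and green band, on the green pad along the other flank of the pump. Same size and axes as the orange one.
- bottle: White closed bottle, upright, 130 mm high: body 44 mm diameter to 78 mm, shoulder, then a yellow cap of 32 mm diameter from 90 to 130 mm (grip it there). 0.14 kg. Origin: centre of its underside, z up. On the yellow pad before the robot-side end of the pump; tall enough to hinder the gripper's body when the valve blocks are taken.
- kit_cradle: Light wooden cradle (fixed) holding the pump at the start. Origin: centre of its underside, on the table; x along the pump. Base 124 by 44 by 6 mm; vee supports at x = -32 and +32 mm, each 14 mm thick and 59 mm wide over the vee, 34 mm high. Pump axis 42 mm above the origin. Between the supports (x = -25 to +25 mm) fingers can go down beside the pump.
- fixture: Assembly fixture (fixed): aluminium plate 200 (x) by 110 (y) by 8 mm, two white vee supports shaped and placed like the wooden cradle's, and end stops 30 mm high with inner faces at x = -62 and +62 mm, red blocks behind. Origin: centre of its underside, on the table. A seated pump lies along x, midway between the stops, axis at y = 0 and 42 mm above the origin.
- mat: Blue flat mat (fixed), 250 (x) by 150 (y) by 3 mm, the side area for the cleared things. Origin at the centre of its underside; its top is 3 mm above. It holds the three things in a row along x at about 80 mm spacing.
- pad_orange: Orange flat pad (fixed), 78 (x) by 54 (y) by 4 mm: the orange valve block's own place. Origin at the centre of its underside, top 4 mm above. The block's x lies along the pad's x (either way round). Partly hidden under its block at the start.
- pad_green: Green flat pad (fixed), 78 (x) by 54 (y) by 4 mm: the green valve block's own place, used like the orange one.
- pad_yellow: Yellow round flat pad (fixed), 60 mm diameter, 4 mm thick: the bottle's own place. Origin at the centre of its underside.
Not all that is in view belongs to the job. Leave any pink or purple look-alike of the valve_green alone.

How it is judged (in metres and radians):
On the way, in this order (a step that is already met when the one before it is completed fails the run):
1. both valve blocks and the bottle stand upright on the blue mat while the pump still lies in the wooden cradle (x of valve_orange in the frame of mat between -0.113 and 0.113 m and y of valve_orange in the frame of mat between -0.063 and 0.063 m and z of valve_orange in the frame of mat between -0.003 and 0.009 m and angle between each of valve_orange, valve_green, bottle's own z axis and vertical below 0.12 rad and x of valve_green in the frame of mat between -0.113 and 0.113 m and y of valve_green in the frame of mat between -0.063 and 0.063 m and z of valve_green in the frame of mat between -0.003 and 0.009 m and x of bottle in the frame of mat between -0.113 and 0.113 m and y of bottle in the frame of mat between -0.063 and 0.063 m and z of bottle in the frame of mat between -0.003 and 0.009 m and distance between pump and kit_cradle below 0.055 m), for 0.2 s.
2. the pump lies seated in the fixture while the three others still stand on the mat (x of valve_orange in the frame of mat between -0.113 and 0.113 m and y of valve_orange in the frame of mat between -0.063 and 0.063 m and z of valve_orange in the frame of mat between -0.003 and 0.009 m and angle between each of valve_orange, valve_green, bottle's own z axis and vertical below 0.12 rad and x of valve_green in the frame of mat between -0.113 and 0.113 m and y of valve_green in the frame of mat between -0.063 and 0.063 m and z of valve_green in the frame of mat between -0.003 and 0.009 m and x of bottle in the frame of mat between -0.113 and 0.113 m and y of bottle in the frame of mat between -0.063 and 0.063 m and z of bottle in the frame of mat between -0.003 and 0.009 m and x of pump in the frame of fixture between -0.014 and 0.014 m and y of pump in the frame of fixture between -0.005 and 0.005 m and z of pump in the frame of fixture between 0.037 and 0.047 m and angle between the x axis of pump and the x axis of fixture, either way round below 0.12 rad), for 0.2 s.
At the end, for the whole second after the job is handed in: Pump seated in the fixture's vees (14 mm lengthwise, 5 mm across and in height, 0.12 rad); each valve block upright on its own colour's pad (13 mm, 0.2 rad, either way round); bottle upright on the yellow pad (13 mm); all at rest (x of pump in the frame of fixture between -0.014 and 0.014 m and y of pump in the frame of fixture between -0.005 and 0.005 m and z of pump in the frame of fixture between 0.037 and 0.047 m and angle between the x axis of pump and the x axis of fixture, either way round below 0.12 rad and horizontal distance between valve_orange and pad_orange below 0.013 m and z of valve_orange in the frame of pad_orange between -0.001 and 0.008 m and angle between each of valve_orange, valve_green, bottle's own z axis and vertical below 0.1 rad and angle between the x axis of valve_orange and the x axis of pad_orange, either way round below 0.2 rad and horizontal distance between valve_green and pad_green below 0.013 m and z of valve_green in the frame of pad_green between -0.001 and 0.008 m and angle between the x axis of valve_green and the x axis of pad_green, either way round below 0.2 rad and horizontal distance between bottle and pad_yellow below 0.013 m and z of bottle in the frame of pad_yellow between -0.001 and 0.008 m and linear speed of each of valve_orange, valve_green, bottle, pump below 0.02 m/s); the robot touches nothing.
It fails at once if the bottle is tipped by more than about 30 degrees (angle between bottle's own z axis and vertical above 0.5 rad).
It also fails if it takes over 144 s, if anything falls off the work surface, if the arm or the gripper's body presses on something with over 40 N, if the wrist force passes 120 N, or if a joint passes its speed limit or range.

## Working session

There is one attempt and no reset: what is moved stays moved. The work goes in short steps, Python scripts to look and compute and a tool call to move; the robot and the scene stay as the last step left them, time stands still between calls to the robot, and variables do not carry over. Pictures are saved under pics/ and viewed, about 12 in all and at most 16, crops included, and the job is handed in when it is done.

Besides the shell and the picture viewer there is one more tool, called in YAML: its name, and indented under it one key for each argument. servo_tool: Moves the arm, as the interface text tells. Its arguments: {"type":"object","properties":{"rows":{"type":"array","items":{"type":"array","items":{"type":"number"}}}},"required":["rows"]}

```bash
ls; mkdir -p pics
python3 - <<'E'
from bench import *
import cv2,numpy as np,json
s=read_state(); print({k:np.round(v,3).tolist() for k,v in s.items()})
for n in ["side","top","wrist"]:
    d=get_image(n); cv2.imwrite(f"pics/{n}0.png",d["image"][...,::-1])
    print(n,np.round(d["mtx"],1).tolist(),np.round(d["extrinsics"],3).tolist(),[k for k in d])
E
```

```text
pics
{'clock': 0.0, 'joints': [1.521, 0.386, 0.007, -0.0, -1.194, -0.259], 'joint_vel': [0.001, 0.002, 0.001, -0.0, -0.0, -0.001], 'joint_efforts': [-0.001, -39.229, 18.84, 4.186, -0.005, 0.0], 'position': [189.751, 594.923, 241.229], 'ee_rot': [0.988, -0.154, -0.0, 0.001], 'contact_force': [0.052, 0.455, -1.264], 'wrist_torque': [0.001, 0.043, -0.043], 'gripper_width': 85.259}
side [[612.7, 0.0, 320.8], [0.0, 612.7, 233.0], [0.0, 0.0, 1.0]] [[-0.975, 0.126, -0.181, 274.954], [-0.22, -0.601, 0.768, 966.245], [-0.012, 0.789, 0.614, 856.053], [0.0, 0.0, 0.0, 1.0]] ['image', 'mtx', 'extrinsics']
top [[542.9, 0.0, 313.1], [0.0, 542.9, 238.2], [0.0, 0.0, 1.0]] [[0.007, 0.977, -0.214, 299.402], [-1.0, 0.006, -0.002, 4.817], [-0.001, 0.214, 0.977, 1119.643], [0.0, 0.0, 0.0, 1.0]] ['image', 'mtx', 'extrinsics']
wrist [[371.6, 0.0, 317.9], [0.0, 371.6, 237.0], [0.0, 0.0, 1.0]] [[-0.304, 0.919, 0.249, 253.497], [-0.953, -0.294, -0.078, 575.704], [0.001, -0.261, 0.965, 372.183], [0.0, 0.0, 0.0, 1.0]] ['image', 'mtx', 'extrinsics']
```

View pics/top0.png

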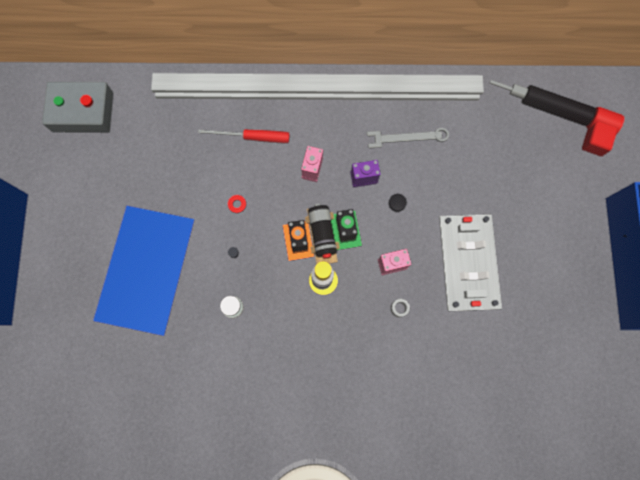

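View pics/side0.png

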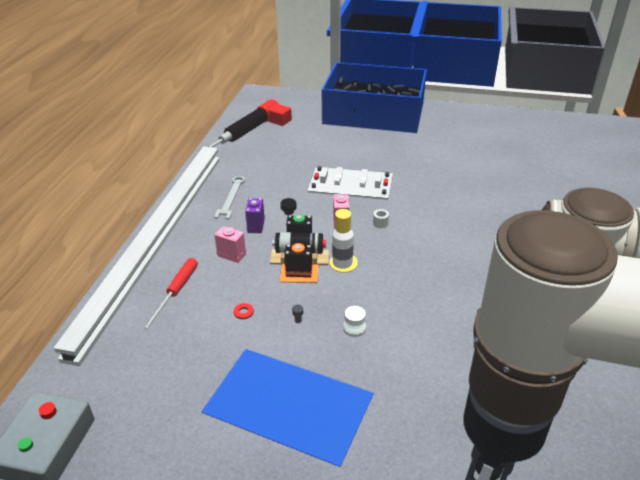

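The top view shows the mat on the left at (145,270), the pump group at (322,235), and the fixture at (470,262). The pink and purple blocks are decoys. The side view agrees: the bottle stands at the pump's robot-side end.

```bash
cat > h.py <<'E'
from bench import *
import cv2,numpy as np
def ray(d,uv,fish=False):
    K=d["mtx"];E=d["extrinsics"]
    x=(uv[0]-K[0,2])/K[0,0];y=(uv[1]-K[1,2])/K[1,1]
    if fish:
        r=np.hypot(x,y);s=np.sin(r)/r if r>1e-9 else 1
        v=np.array([x*s,-y*s,-np.cos(r)])
    else: v=np.array([x,-y,-1])
    return E[:3,3],E[:3,:3]@v
def pt(d,uv,z,fish=False):
    o,v=ray(d,uv,fish); return o+v*(z-o[2])/v[2]
def mask(img,h0,h1,s=100,v=60,vmax=255):
    return cv2.inRange(cv2.cvtColor(img,cv2.COLOR_RGB2HSV),(h0,s,v),(h1,255,vmax))
def comps(m,amin=15):
    n,l,st,c=cv2.connectedComponentsWithStats(m)
    return [(st[i],c[i],(l==i).astype(np.uint8)) for i in range(1,n) if st[i][4]>=amin]
E
python3 - <<'E'
from h import *
d=get_image("top");im=d["image"]
for n,h0,h1,z in [("orange",8,19,72),("green",45,80,72),("yellow",22,35,134),("blue",105,125,3),("red",0,5,20)]:
    for st,c,m in comps(mask(im,h0,h1)):
        if n=="red" and not(430<c[0]<510): continue
        cn=max(cv2.findContours(m,0,1)[0],key=len)
        P=np.array([pt(d,q[0],z)[:2] for q in cn],np.float32); r=cv2.minAreaRect(P)
        print(n,st.tolist(),c.round(1),"rect",np.round(r[0],1),np.round(r[1],1),round(r[2],1),"low z4:",pt(d,c,4)[:2].round(1))
# fixture plate: bright, low sat
m=cv2.inRange(im,(120,120,120),(255,255,255)); m[:, :430]=0;m[:,510:]=0;m[:200]=0;m[325:]=0
cn=np.vstack(cv2.findContours(m,0,1)[0]);print("plate",[np.round(x,1) for x in cv2.minAreaRect(np.array([pt(d,q[0],8)[:2] for q in cn],np.float32))[:2]],cv2.minAreaRect(np.array([pt(d,q[0],8)[:2] for q in cn],np.float32))[2])
a=cv2.resize(im[185:305,270:430],None,fx=5,fy=5,interpolation=2);b=cv2.resize(im[205:325,430:510],None,fx=5,fy=5,interpolation=2)
cv2.imwrite("pics/t1.png",a[...,::-1])
cv2.imwrite("pics/t2.png",b[...,::-1])
E
```

```text
orange [0, 0, 640, 65, 40396] [323.   31.1] rect [985.6  -3.8] [ 154.1 1396.9] 0.4 low z4: [1031.4  -12.5]
orange [283, 217, 32, 44, 712] [298.2 241. ] rect [528.2  36.4] [80.6 54.7] 11.8 low z4: [538.1  38.3]
orange [316, 254, 21, 9, 98] [326.9 258.5] rect [488.2 -18.6] [14.4 37.9] 10.0 low z4: [501.1 -22.1]
green [54, 96, 10, 10, 72] [ 58.2 100.4] rect [821.5 542.2] [21.2 17.6] 46.1 low z4: [854.9 577.1]
green [331, 211, 31, 38, 481] [345.4 231.5] rect [546.8 -56.6] [71.6 50.8] 10.4 low z4: [559.2 -61.1]
yellow [315, 261, 17, 19, 252] [322.6 269.8] rect [456.2 -11.8] [33.4 29.4] 0.3 low z4: [477.2 -13.1]
yellow [309, 272, 29, 23, 241] [324.4 286. ] rect [430.8 -12.8] [38.2 52.2] 7.6 low z4: [443.6 -17.1]
blue [0, 179, 28, 146, 2786] [  9.8 245.3] rect [518.7 634.7] [314.5  57.5] 7.4 low z4: [524.8 643.3]
blue [606, 182, 34, 148, 3732] [626.2 252.1] rect [ 519.3 -640.1] [ 70.  318.4] 83.1 low z4: [ 518.9 -648. ]
blue [93, 206, 101, 130, 8557] [144.  270.4] rect [477.6 357.8] [150.  249.6] 78.8 low z4: [473.6 357.8]
red [463, 217, 9, 5, 43] [467. 219.] rect [ 584.  -314.3] [ 8.6 17.2] 0.4 low z4: [ 588.2 -319. ]
red [471, 301, 10, 5, 48] [475.5 303.1] rect [ 409. -322.] [ 8.1 18.6] 0.4 low z4: [ 410.4 -326.8]
plate [array([ 498.3, -320.2]), array([168. , 269.2])] 87.74127960205078
```

View pics/t1.png

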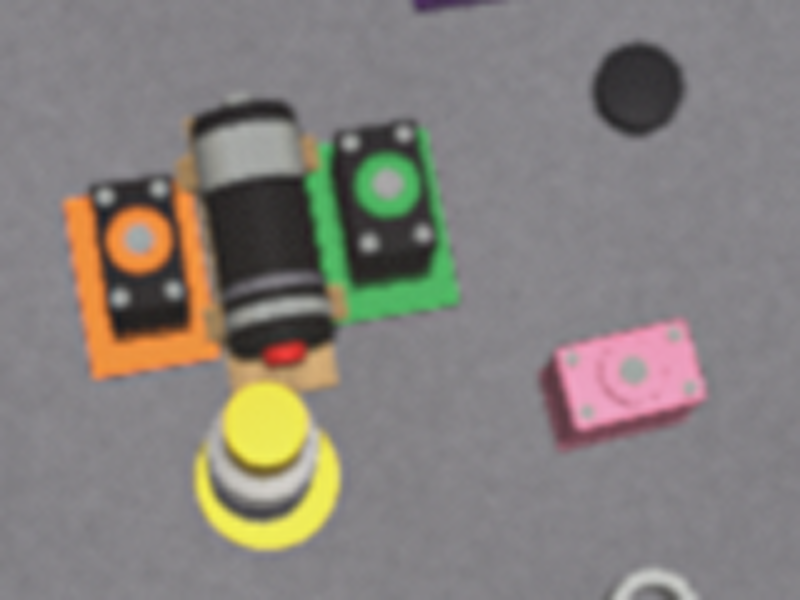

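View pics/t2.png

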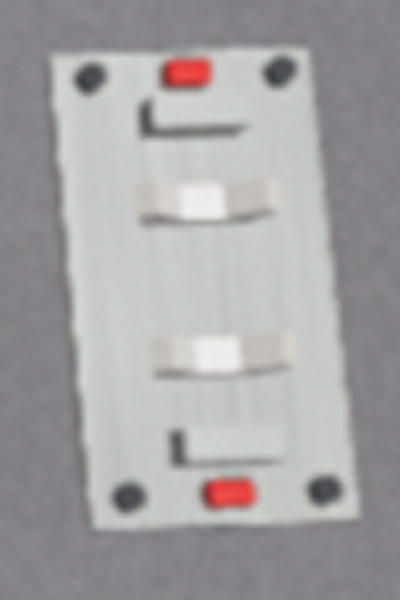

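Crop t1 shows both blocks on their pads, the pump (red nozzle toward the robot), and the bottle centred on its yellow ring. Crop t2 shows the plate corners at (52,58), (308,47), (358,518) and (93,529). I'll cast rays on these.

Run:
```python
from h import *
d=get_image("top");im=d["image"]
f=lambda u,v,z,o=(270,185):pt(d,(u/5+o[0]-.4,v/5+o[1]-.4),z)[:2]
def show(n,*P):
    P=np.array(P);print(n,P.round(1).tolist(),"edges",[(round(float(np.hypot(*(b-a))),1),round(float(np.degrees(np.arctan2(*(b-a)[::-1]))),1)) for a,b in zip(P,P[1:])])
o=[f(66,200,4),f(93,378,4),f(218,357,4)];show("opad",*o);print((o[0]+o[2])/2)
g=[f(428,124,4),f(459,302,4),f(343,322,4)];show("gpad",*g);print((g[0]+g[2])/2)
show("odisc",f(139,240,72));show("gdisc",f(387,184,72))
show("oblock top scr",*[f(u,v,67) for u,v in [(105,196),(159,188),(174,290),(120,298)]])
show("gblock top scr",*[f(u,v,67) for u,v in [(351,142),(404,133),(423,234),(369,243)]])
show("cap",f(265,423,134));show("ypad",f(267.5,477,4))
p=[f(52,58,8,(430,205)),f(308,47,8,(430,205)),f(358,518,8,(430,205)),f(93,529,8,(430,205))];show("plate",*p,p[0]);print(np.mean(p,0))
show("reds",f(187,73,28,(430,205)),f(231,493,28,(430,205)))
show("pumptop",f(246,100,60),f(282,352,42))
show("whiteVee",f(207,200,25,(430,205)),f(217,355,25,(430,205)))
m=[m for st,c,m in comps(mask(im,105,125)) if abs(c[0]-144)<3][0]
cn=max(cv2.findContours(m,0,1)[0],key=len);r=cv2.minAreaRect(np.array([pt(d,q[0],3)[:2] for q in cn],np.float32));print("mat",r,cv2.boxPoints(r))
# side view check
s=get_image("side");si=s["image"]
for n,h0,h1,z in [("orange",8,19,72),("green",45,80,72),("yellow",22,35,134)]:
    for st,c,m in comps(mask(si,h0,h1)):
        if 270<c[0]<360 and 190<c[1]<300: print("side",n,st.tolist(),pt(s,(c[0],st[1]+.5*0+3),z)[:2].round(1))
```

```text
opad [[573.4, 71.3], [497.0, 58.6], [506.3, 6.6]] edges [(77.4, -170.6), (52.9, -79.9)]
[539.83407213  38.93635516]
gpad [[607.7, -82.2], [530.4, -94.4], [521.5, -45.7]] edges [(78.3, -171.0), (49.5, 100.3)]
[564.61826104 -63.9386373 ]
odisc [[540.6, 38.0]] edges []
gdisc [[564.1, -60.3]] edges []
oblock top scr [[559.7, 52.0], [563.1, 30.5], [521.5, 24.1], [518.1, 45.4]] edges [(21.8, -80.9), (42.1, -171.2), (21.6, 99.0)]
gblock top scr [[582.6, -46.3], [586.5, -67.6], [544.9, -74.8], [541.1, -53.3]] edges [(21.6, -79.7), (42.2, -170.1), (21.9, 100.1)]
cap [[457.7, -11.1]] edges []
ypad [[456.0, -14.3]] edges []
plate [[592.9, -261.0], [598.4, -369.6], [399.9, -377.3], [394.7, -269.1], [592.9, -261.0]] edges [(108.7, -87.1), (198.6, -177.8), (108.3, 92.7), (198.3, 2.3)]
[ 496.48664016 -319.27873664]
reds [[581.5, -312.0], [407.8, -320.2]] edges [(174.0, -177.3)]
pumptop [[601.8, -4.2], [501.5, -19.3]] edges [(101.5, -171.4)]
whiteVee [[528.4, -318.2], [464.0, -318.6]] edges [(64.4, -179.6)]
mat ((477.6372985839844, 357.7650146484375), (150.0781707763672, 249.6579132080078), 78.74981689453125) [[340.56732 308.52112]
 [585.428   259.8145 ]
 [614.7073  407.0089 ]
 [369.84662 455.7155 ]]
side orange [291, 243, 14, 11, 105] [542.1  36.5]
side orange [312, 253, 5, 7, 17] [503.2  60.5]
side orange [280, 261, 39, 22, 488] [524.3  89.8]
side green [293, 215, 12, 8, 57] [563.9 -56.6]
side yellow [335, 209, 16, 24, 325] [459.6 -13.4]
side yellow [330, 256, 27, 16, 143] [428.5 128.8]
```

Top and side views agree within about 3 mm, and the measured sizes fit (pad 78 mm, plate 199 mm, mat 250×150 mm). The bottle comes first. I'll fly there with the jaws at their present yaw.

servo_tool:
  rows:
    - [1,2.2,2.49,0.3,0,0,0]
    - [1,2.2,2.49,0.3,0,0,0]
    - [1,2.2,2.49,0.3,0,0,0]
    - [1,2.2,2.49,0.3,0,0,0]
    - [1,2.2,2.49,0.3,0,0,0]
    - [1,2.2,2.49,0.3,0,0,0]
    - [1,2.2,2.49,0.3,0,0,0]
    - [1,2.2,2.49,0.3,0,0,0]
    - [1,2.2,2.49,0.3,0,0,0]
    - [1,2.2,2.49,0.3,0,0,0]

```text
clock: 1.3
position: [324.1, 290.1, 212.4]
ee_rot: [0.988, -0.154, 0.0, -0.0]
contact_force: [0.3, 0.2, 0.7]
gripper_width: 85.8
```

servo_tool:
  rows:
    - [1,2.2,2.49,0.3,0,0,0]
    - [1,2.2,2.49,0.3,0,0,0]
    - [1,2.2,2.49,0.3,0,0,0]
    - [1,2.2,2.49,0.3,0,0,0]
    - [1,2.2,2.49,0.3,0,0,0]
    - [1,2.2,2.49,0.3,0,0,0]
    - [1,2.2,2.49,0.3,0,0,0]
    - [1,2.2,2.49,0.3,0,0,0]
    - [1,2.2,2.49,0.3,0,0,0]
    - [1,2.2,2.49,0.3,0,0,0]
    - [1,0,0,0,0,0,0]
    - [1,0,0,0,0,0,0]

```text
clock: 2.5
position: [457.7, -13.3, 182.1]
ee_rot: [0.988, -0.155, -0.0, 0.0]
contact_force: [0.3, 1.5, -1.0]
gripper_width: 85.5
```

```bash
cat >> h.py <<'E'
from scipy.spatial.transform import Rotation as Ro
def go(x,y,z=None,yaw=None):
    """tool-frame delta (cm) to target, and tool-z turn (deg) to bring jaw axis to yaw (mod 180)"""
    s=read_state();R=Ro.from_quat(s["ee_rot"]).as_matrix();p=np.array(s["position"])
    d=np.array([x,y,p[2] if z is None else z])-p
    a=np.degrees(np.arctan2(R[1,1],R[0,1]))
    print("t",round(s["clock"],2),"pos",p.round(1),"jaw",round(a,1),"tilt",np.degrees(np.arccos(-R[2,2])).round(2),"w",round(s["gripper_width"],1),"F",np.round(s["contact_force"],1),"j",np.round(s["joints"],2))
    print(" delta cm",(R.T@d/10).round(2), "turn",None if yaw is None else round(-((yaw-a+90)%180-90),1))
    if yaw is not None:
        R2=R@Ro.from_euler('z',-((yaw-a+90)%180-90),degrees=True).as_matrix(); print(" after turn, delta cm",(R2.T@d/10).round(2))
E
python3 - <<'E'
from h import *
go(457.3,-12.3,106)
d=get_image("wrist");cv2.imwrite("pics/w1.png",d["image"][...,::-1]);im=d["image"]
for n,h0,h1,z in [("orange",8,19,72),("green",45,80,72),("yellow",22,35,134)]:
    for st,c,m in comps(mask(im,h0,h1),60): print(n,st.tolist(),c.round(1),pt(d,c,z,True)[:2].round(1),pt(d,c,4,True)[:2].round(1))
E
```

```text
t 2.5 pos [457.7 -13.3 182.1] jaw -107.8 tilt 0.03 w 85.5 F [ 0.3  1.5 -1. ] j [ 0.33  0.16 -0.47 -0.   -0.94  0.93]
 delta cm [-0.06 -0.09  7.61] turn None
orange [280, 48, 17, 19, 162] [288.   56.2] [579.2 -31.3] [595.5 -30.8]
orange [217, 81, 60, 117, 1767] [245.  149.9] [529.6  14.5] [532.   27.8]
orange [321, 118, 15, 19, 154] [327.5 127.3] [526.5 -40.9] [528.  -43.1]
orange [189, 124, 38, 39, 902] [207.8 143.5] [542.4  36.8] [548.3  56.5]
orange [319, 152, 20, 21, 146] [329.8 161.8] [504.7 -35.4] [500.  -36.1]
orange [289, 173, 28, 14, 106] [298.2 179.2] [500.2 -12.5] [494.2  -6.7]
green [318, 43, 41, 38, 908] [338.   62.2] [565.4 -60.4] [577.8 -68.2]
green [291, 47, 94, 84, 1771] [334.2  98.8] [542.9 -50.6] [549.  -55.6]
yellow [286, 182, 69, 52, 1004] [327.4 199.8] [491.6 -28.1] [470.1 -24.6]
yellow [285, 222, 61, 74, 3439] [315.  259.5] [464.4 -12.9] [423.    1.6]
```

View pics/w1.png

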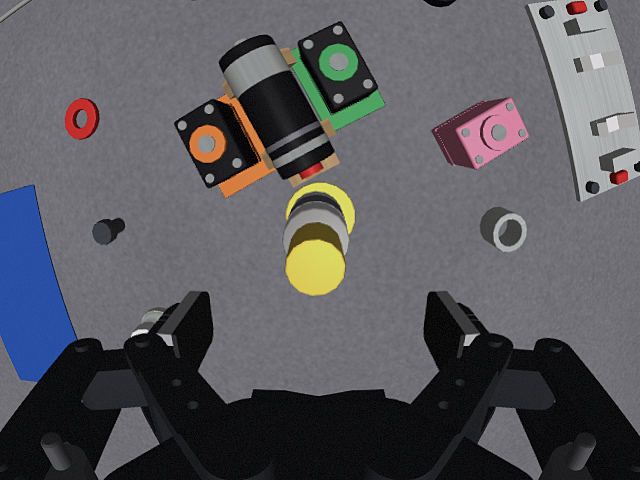

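The wrist view confirms the positions. The cap at (315,267) lies midway between the fingers, and the discs are at (207,144) and (338,62), agreeing within 3 mm. I'll descend and grip the cap.

servo_tool:
  rows:
    - [1,0,-0.05,1.9,0,0,0]
    - [1,0,-0.05,1.9,0,0,0]
    - [1,0,0,1.9,0,0,0]
    - [1,0,0,1.9,0,0,0]
    - [1,0,0,0,0,0,0]
    - [0,0,0,0,0,0,0]
    - [0,0,0,0,0,0,0]
    - [0,0,0,0,0,0,0]
    - [0,0,0,0,0,0,0]
    - [0,0,0,0,0,0,0]
    - [0,0,0,0,0,0,0]

```text
clock: 3.65
position: [458.8, -11.7, 107.3]
ee_rot: [0.988, -0.154, 0.001, -0.0]
contact_force: [-1.7, 0.4, 6.3]
gripper_width: 30.8
```

servo_tool:
  rows:
    - [0,0,0,0,0,0,0]
    - [0,0,0,0,0,0,0]
    - [0,0,0,0,0,0,0]

```text
clock: 3.95
position: [458.8, -11.7, 107.4]
ee_rot: [0.988, -0.154, 0.001, -0.0]
contact_force: [-1.7, 1.0, 6.1]
gripper_width: 31.1
```

Run:
```python
from h import *
go(561,341.2)
```

```text
t 3.95 pos [458.8 -11.7 107.4] jaw -107.7 tilt 0.12 w 31.1 F [-1.7  1.   6.1] j [ 0.33  0.26 -0.57  0.   -0.74  0.93]
 delta cm [-9.800e-01 -3.672e+01  3.000e-02] turn None
```

servo_tool:
  rows:
    - [0,0,0,-1,0,0,0]
    - [0,0,0,-2,0,0,0]
    - [0,0,0,-2.5,0,0,0]
    - [0,0,0,-2,0,0,0]
    - [0,0,-1,-0.5,0,0,0]
    - [0,0,-2,0,0,0,0]
    - [0,0,-2.7,0,0,0,0]
    - [0,0,-2.7,0,0,0,0]
    - [0,0,-2.7,0,0,0,0]
    - [0,0,-2.7,0,0,0,0]
    - [0,0,-2.7,0,0,0,0]
    - [0,0,-2.7,0,0,0,0]

```text
clock: 5.15
position: [515.9, 172.6, 185.0]
ee_rot: [0.988, -0.154, -0.001, 0.001]
contact_force: [-0.3, 0.4, -1.5]
gripper_width: 30.8
```

servo_tool:
  rows:
    - [0,0,-2.7,0,0,0,0]
    - [0,0,-2.7,0,0,0,0]
    - [0,-0.2,-2.7,0,0,0,0]
    - [0,-0.2,-2.7,0,0,0,0]
    - [0,-0.2,-2.7,0,0,0,0]
    - [0,-0.2,-2.2,0,0,0,0]
    - [0,-0.2,-1.1,0,0,0,0]
    - [0,0,0,0,0,0,0]
    - [0,0,0,0,0,0,0]

```text
clock: 6.05
position: [557.3, 333.6, 185.5]
ee_rot: [0.988, -0.154, -0.001, 0.001]
contact_force: [-0.3, -0.3, -2.5]
gripper_width: 31.0
```

Run:
```python
from h import *
go(561,341.2,106.5)
d=get_image("wrist");cv2.imwrite("pics/w2.png",d["image"][...,::-1]);im=d["image"]
```

```text
t 6.05 pos [557.3 333.6 185.5] jaw -107.7 tilt 0.12 w 31.0 F [-0.3 -0.3 -2.5] j [ 0.79  0.47 -0.01 -0.   -1.1   0.47]
 delta cm [ 0.14 -0.85  7.9 ] turn None
```

View pics/w2.png

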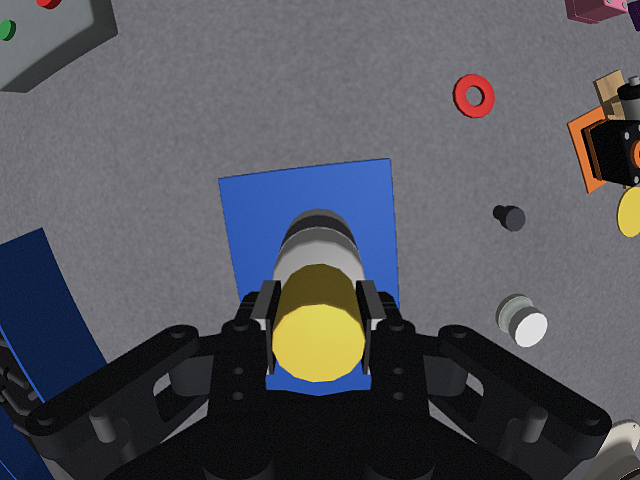

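The bottle hangs upright over the mat's far end, with the mat's edge at rows 160-180. I'll lower it, release, and rise.

servo_tool:
  rows:
    - [0,0.14,-0.85,1,0,0,0]
    - [0,0,0,2,0,0,0]
    - [0,0,0,2,0,0,0]
    - [0,0,0,1.5,0,0,0]
    - [0,0,0,0.8,0,0,0]
    - [0,0,0,0.4,0,0,0]
    - [0,0,0,0.1,0,0,0]
    - [0,0,0,0,0,0,0]
    - [0,0,0,0,0,0,0]

```text
clock: 7.0
position: [562.3, 342.2, 109.3]
ee_rot: [0.988, -0.154, 0.001, -0.001]
contact_force: [-0.0, 0.3, -1.8]
gripper_width: 30.8
```

servo_tool:
  rows:
    - [1,0,0,0,0,0,0]
    - [1,0,0,0,0,0,0]
    - [1,0,0,0,0,0,0]
    - [1,0,0,0,0,0,0]
    - [1,0,0,0,0,0,0]
    - [1,0,0,0,0,0,0]
    - [1,0,0,-1.5,0,0,0]
    - [1,0,0,-2.5,0,0,0]
    - [1,0,0,-2.5,0,0,0]
    - [1,0,0,-1.5,0,0,0]
    - [1,0,0,0,0,0,0]

```text
clock: 8.1
position: [563.0, 342.8, 191.3]
ee_rot: [0.988, -0.154, 0.002, -0.002]
contact_force: [0.4, -0.1, 0.2]
gripper_width: 85.4
```

Run:
```python
from h import *
go(541,38,120,9.2)
d=get_image("side")
for st,c,m in comps(mask(d["image"],22,35),60): print(st.tolist(),pt(d,c,113)[:2].round(1))
```

```text
t 8.1 pos [563.  342.8 191.3] jaw -107.7 tilt 0.34 w 85.4 F [ 0.4 -0.1  0.2] j [ 0.79  0.48  0.02  0.   -1.11  0.47]
 delta cm [ 7.13 29.74  7.01] turn 63.1
 after turn, delta cm [29.75  7.08  7.01]
[330, 253, 28, 19, 409] [433.4 114.1]
[227, 328, 21, 29, 499] [562.4 342.1]
```

servo_tool:
  rows:
    - [1,0,0,0,0,0,7.9]
    - [1,0,0,0,0,0,7.9]
    - [1,0,0,0,0,0,7.9]
    - [1,0,0,0,0,0,7.9]
    - [1,0,0,0,0,0,7.9]
    - [1,0,0,0,0,0,7.9]
    - [1,0,0,0,0,0,7.9]
    - [1,0,0,0,0,0,7.8]
    - [1,0,0,0,0,0,0]

```text
clock: 9.05
position: [561.2, 341.4, 186.4]
ee_rot: [0.762, -0.648, -0.0, 0.002]
contact_force: [-0.3, -0.6, -0.3]
gripper_width: 85.4
```

servo_tool:
  rows:
    - [1,2.7,0.64,0,0,0,0]
    - [1,2.7,0.64,0,0,0,0]
    - [1,2.7,0.64,0,0,0,0]
    - [1,2.7,0.64,0,0,0,0]
    - [1,2.7,0.64,0.5,0,0,0]
    - [1,2.7,0.64,0.7,0,0,0]
    - [1,2.7,0.64,0.7,0,0,0]
    - [1,2.7,0.64,0.7,0,0,0]
    - [1,2.7,0.64,0.8,0,0,0]
    - [1,2.7,0.64,0.8,0,0,0]
    - [1,2.7,0.64,0.8,0,0,0]
    - [1,0,0,0,0,0,0]

```text
clock: 10.25
position: [537.8, 34.6, 136.2]
ee_rot: [0.761, -0.648, -0.002, 0.002]
contact_force: [0.5, 0.8, -1.0]
gripper_width: 85.8
```

Run:
```python
from h import *
go(541,38,38,9.2)
d=get_image("wrist");cv2.imwrite("pics/w3.png",d["image"][...,::-1]);im=d["image"]
for st,c,m in comps(mask(im,8,19),300): print(st.tolist(),c.round(1),pt(d,c,72,True)[:2].round(1))
```

```text
t 10.25 pos [537.8  34.6 136.2] jaw -170.8 tilt 0.3 w 85.8 F [ 0.5  0.8 -1. ] j [ 0.37  0.35 -0.35 -0.   -0.88 -0.2 ]
 delta cm [-0.29 -0.42  9.82] turn -0.0
 after turn, delta cm [-0.29 -0.42  9.82]
[247, 203, 118, 66, 1925] [316.9 219.9] [542.3  12.8]
[286, 239, 47, 46, 1310] [309.3 261. ] [542.8  36.5]
```

View pics/w3.png

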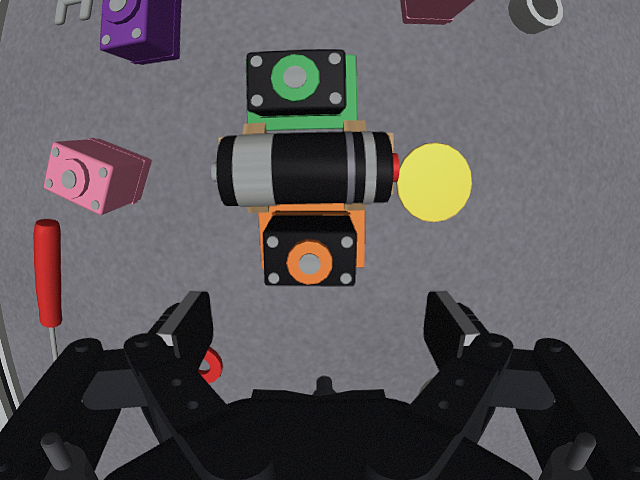

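Viewed straight down, block and jaws are square. The orange disc at (309,261) gives (542.5,36.5), and the bare yellow pad is at (434,182). I'll descend on the orange block.

servo_tool:
  rows:
    - [1,-0.17,-0.45,1,0,0,0]
    - [1,0,0,2,0,0,0]
    - [1,0,0,2,0,0,0]
    - [1,0,0,2,0,0,0]
    - [1,0,0,1.5,0,0,0]
    - [1,0,0,1,0,0,0]
    - [1,0,0,0.3,0,0,0]
    - [1,0,0,0,0,0,0]
    - [0,0,0,0,0,0,0]
    - [0,0,0,0,0,0,0]
    - [0,0,0,0,0,0,0]
    - [0,0,0,0,0,0,0]

```text
clock: 11.5
position: [544.6, 40.0, 41.3]
ee_rot: [0.762, -0.648, 0.0, -0.001]
contact_force: [-0.3, 0.4, 4.8]
gripper_width: 53.1
```

servo_tool:
  rows:
    - [0,0,0,0,0,0,0]
    - [0,0,0,0,0,0,0]
    - [0,0,0,0,0,0,0]

```text
clock: 11.8
position: [544.7, 40.0, 41.3]
ee_rot: [0.762, -0.648, 0.0, -0.001]
contact_force: [-0.6, -0.7, 5.5]
gripper_width: 53.5
```

Run:
```python
from h import *
go(477.6,357.8,None,78.75)
```

```text
t 11.8 pos [544.7  40.   41.3] jaw -170.8 tilt 0.09 w 53.5 F [-0.6 -0.7  5.5] j [ 0.37  0.48 -0.43  0.   -0.66 -0.21]
 delta cm [-32.44   1.52   0.  ] turn -69.5
 after turn, delta cm [-12.78 -29.86   0.  ]
```

servo_tool:
  rows:
    - [0,0,0,-1,0,0,0]
    - [0,0,0,-2,0,0,0]
    - [0,0,0,-2.5,0,0,0]
    - [0,0,0,-2.5,0,0,0]
    - [0,0,0,-2,0,0,0]
    - [0,-2.5,0,0,0,0,0]
    - [0,-2.5,0,0,0,0,0]
    - [0,-2.5,0,0,0,0,0]
    - [0,-2.5,0,0,0,0,0]
    - [0,0,0,0,0,0,0]

```text
clock: 12.8
position: [527.7, 140.7, 140.5]
ee_rot: [0.763, -0.647, -0.0, -0.0]
contact_force: [-0.3, -0.4, -1.7]
gripper_width: 53.4
```

servo_tool:
  rows:
    - [0,0,0,0,0,0,-7.7]
    - [0,0,0,0,0,0,-7.7]
    - [0,0,0,0,0,0,-7.7]
    - [0,0,0,0,0,0,-7.7]
    - [0,0,0,0,0,0,-7.7]
    - [0,0,0,0,0,0,-7.7]
    - [0,0,0,0,0,0,-7.8]
    - [0,0,0,0,0,0,-7.8]
    - [0,0,0,0,0,0,-7.7]
    - [0,0,0,0,0,0,0]

```text
clock: 13.8
position: [527.8, 137.8, 140.2]
ee_rot: [0.995, -0.099, -0.0, 0.0]
contact_force: [-0.5, 0.3, -1.0]
gripper_width: 53.1
```

Run:
```python
from h import *
go(477.6,357.8,None,78.75)
```

```text
t 13.8 pos [527.8 137.8 140.2] jaw -101.4 tilt 0.04 w 53.1 F [-0.5  0.3 -1. ] j [ 0.55  0.35 -0.33 -0.   -0.89  0.82]
 delta cm [ -9.25 -20.58  -0.  ] turn -0.1
 after turn, delta cm [ -9.21 -20.6   -0.  ]
```

servo_tool:
  rows:
    - [0,-1.16,-2.58,0,0,0,0]
    - [0,-1.16,-2.58,0,0,0,0]
    - [0,-1.16,-2.58,0,0,0,0]
    - [0,-1.16,-2.58,0,0,0,0]
    - [0,-1.16,-2.58,0,0,0,0]
    - [0,-1.16,-2.58,0,0,0,0]
    - [0,-1.16,-2.58,0,0,0,0]
    - [0,-1.16,-2.58,0,0,0,0]
    - [0,0,0,0,0,0,0]

```text
clock: 14.7
position: [477.1, 361.8, 140.2]
ee_rot: [0.995, -0.098, 0.0, -0.001]
contact_force: [-0.1, -0.5, -1.3]
gripper_width: 53.4
```

servo_tool:
  rows:
    - [0,0,0,2,0,0,0]
    - [0,0,0,2,0,0,0]
    - [0,0,0,2,0,0,0]
    - [0,0,0,2,0,0,0]
    - [0,0,0,1,0,0,0]
    - [0,0,0,0.5,0,0,0]
    - [0,0,0,0.2,0,0,0]
    - [0,0,0,0,0,0,0]

```text
clock: 15.5
position: [477.9, 359.3, 43.9]
ee_rot: [0.995, -0.099, 0.0, -0.0]
contact_force: [-0.5, 0.4, -2.5]
gripper_width: 53.0
```

Run:
```python
from h import *
go(477.6,357.8,40.5,78.75)
```

```text
t 15.5 pos [477.9 359.3  43.9] jaw -101.3 tilt 0.06 w 53.0 F [-0.5  0.4 -2.5] j [ 0.92  0.55 -0.29  0.   -0.73  0.46]
 delta cm [0.   0.15 0.34] turn -0.1
 after turn, delta cm [0.   0.15 0.34]
```

servo_tool:
  rows:
    - [0,0,0,0.2,0,0,0]
    - [0,0,0,0.1,0,0,0]
    - [0,0,0,0,0,0,0]
    - [1,0,0,0,0,0,0]
    - [1,0,0,0,0,0,0]
    - [1,0,0,0,0,0,0]
    - [1,0,0,0,0,0,0]
    - [1,0,0,0,0,0,0]
    - [1,0,0,-1.5,0,0,0]
    - [1,0,0,-2.5,0,0,0]
    - [1,0,0,-2.5,0,0,0]
    - [1,0,0,-2.5,0,0,0]

```text
clock: 16.7
position: [477.4, 359.0, 131.2]
ee_rot: [0.995, -0.098, -0.0, 0.0]
contact_force: [0.0, 0.9, 0.2]
gripper_width: 85.5
```

servo_tool:
  rows:
    - [1,0,0,-1,0,0,0]
    - [1,0,0,0,0,0,7.7]
    - [1,0,0,0,0,0,7.7]
    - [1,0,0,0,0,0,7.7]
    - [1,0,0,0,0,0,7.7]
    - [1,0,0,0,0,0,7.7]
    - [1,0,0,0,0,0,7.7]
    - [1,0,0,0,0,0,7.7]
    - [1,0,0,0,0,0,7.8]
    - [1,0,0,0,0,0,7.8]
    - [1,0,0,0,0,0,0]

```text
clock: 17.8
position: [477.1, 358.8, 139.4]
ee_rot: [0.762, -0.648, -0.0, 0.001]
contact_force: [-0.6, -0.6, 0.2]
gripper_width: 85.4
```

Run:
```python
from h import *
go(564.8,-60.5,150,9.2)
d=get_image("top")
for n,a,b,z in [("o",8,19,71),("y",22,35,133),("g",45,80,72)]:
  for st,c,m in comps(mask(d["image"],a,b),20):
    if st[1]>100:print(n,st.tolist(),pt(d,c,z)[:2].round(1),pt(d,c,4)[:2].round(1))
```

```text
t 17.8 pos [477.1 358.8 139.4] jaw -170.8 tilt 0.09 w 85.4 F [-0.6 -0.6  0.2] j [ 0.92  0.43 -0.2  -0.   -0.94 -0.75]
 delta cm [42.79 -1.95 -1.02] turn 0.0
 after turn, delta cm [42.79 -1.95 -1.02]
o [283, 217, 32, 44, 986] [525.5  36.3] [540.   38.4]
o [316, 254, 21, 11, 132] [487.5 -18.5] [499.6 -19.9]
o [126, 256, 15, 15, 156] [478.1 359.2] [489.5 381.9]
y [128, 206, 21, 20, 299] [557.4 336.6] [591.2 380. ]
y [309, 266, 29, 29, 665] [437.8 -11.8] [455.9 -14. ]
g [331, 211, 31, 38, 360] [537.2 -56.2] [552.7 -60.2]
g [341, 215, 13, 14, 104] [563.4 -60.3] [580.6 -64.5]
```

servo_tool:
  rows:
    - [1,3,-0.14,-0.1,0,0,0]
    - [1,3,-0.14,-0.1,0,0,0]
    - [1,3,-0.14,-0.1,0,0,0]
    - [1,3,-0.14,-0.1,0,0,0]
    - [1,3,-0.14,-0.1,0,0,0]
    - [1,3,-0.14,-0.1,0,0,0]
    - [1,3,-0.14,-0.1,0,0,0]
    - [1,3,-0.14,-0.1,0,0,0]
    - [1,3,-0.14,0,0,0,0]
    - [1,3,-0.14,0,0,0,0]
    - [1,3,-0.14,0,0,0,0]
    - [1,3,-0.14,0,0,0,0]

```text
clock: 19.05
position: [551.6, 5.3, 148.1]
ee_rot: [0.763, -0.647, -0.0, 0.0]
contact_force: [0.3, 0.5, -1.1]
gripper_width: 85.7
```

servo_tool:
  rows:
    - [1,3,-0.14,0,0,0,0]
    - [1,3,-0.14,0,0,0,0]
    - [1,0.8,0,0,0,0,0]
    - [1,0,0,0,0,0,0]
    - [1,0,0,0,0,0,0]

```text
clock: 19.55
position: [565.1, -59.7, 148.1]
ee_rot: [0.762, -0.648, -0.0, 0.0]
contact_force: [-0.1, -0.4, -0.5]
gripper_width: 85.3
```

Run:
```python
from h import *
go(564.8,-60.5,38,9.2)
d=get_image("wrist");im=d["image"]; cv2.imwrite("pics/w4.png",im[...,::-1])
for st,c,m in comps(mask(im,45,80),200): print(st.tolist(),c.round(1),pt(d,c,72,True)[:2].round(1))
```

```text
t 19.55 pos [565.1 -59.7 148.1] jaw -170.7 tilt 0.03 w 85.3 F [-0.1 -0.4 -0.5] j [ 0.18  0.37 -0.26 -0.   -0.93 -0.02]
 delta cm [ 0.07  0.03 11.01] turn 0.1
 after turn, delta cm [ 0.07  0.03 11.01]
[267, 187, 103, 70, 2528] [320.1 205.2] [569.2 -87.5]
[296, 229, 45, 42, 1111] [318.4 249.3] [565.9 -61.6]
```

servo_tool:
  rows:
    - [1,0.15,0,1,0,0,0]
    - [1,0,0,2,0,0,0]
    - [1,0,0,2.2,0,0,0]
    - [1,0,0,2.2,0,0,0]
    - [1,0,0,2,0,0,0]
    - [1,0,0,1,0,0,0]
    - [1,0,0,0.5,0,0,0]
    - [1,0,0,0,0,0,0]
    - [0,0,0,0,0,0,0]
    - [0,0,0,0,0,0,0]
    - [0,0,0,0,0,0,0]
    - [0,0,0,0,0,0,0]

```text
clock: 20.8
position: [566.4, -61.6, 40.5]
ee_rot: [0.762, -0.648, 0.001, -0.001]
contact_force: [-0.3, 0.5, 4.7]
gripper_width: 53.0
```

servo_tool:
  rows:
    - [0,0,0,0,0,0,0]
    - [0,0,0,0,0,0,0]
    - [0,0,0,0,0,0,0]

```text
clock: 21.1
position: [566.4, -61.6, 40.5]
ee_rot: [0.762, -0.648, 0.001, -0.001]
contact_force: [-0.3, -0.3, 5.2]
gripper_width: 52.9
```

Run:
```python
from h import *
go(394.2,374.4,None,78.75)
```

```text
t 21.1 pos [566.4 -61.6  40.5] jaw -170.8 tilt 0.13 w 52.9 F [-0.3 -0.3  5.2] j [ 0.18  0.51 -0.37  0.   -0.69 -0.02]
 delta cm [-4.58e+01  1.00e+01 -4.00e-02] turn -69.5
 after turn, delta cm [-25.39 -39.4   -0.04]
```

servo_tool:
  rows:
    - [0,0,0,-1,0,0,0]
    - [0,0,0,-2.5,0,0,0]
    - [0,0,0,-3,0,0,0]
    - [0,0,0,-3,0,0,0]
    - [0,0,0,-1.5,0,0,0]
    - [0,0,0,0,0,0,0]

```text
clock: 21.7
position: [566.6, -61.6, 151.8]
ee_rot: [0.762, -0.648, 0.002, -0.002]
contact_force: [-0.5, 0.3, -3.2]
gripper_width: 53.0
```

servo_tool:
  rows:
    - [0,0,0,0,0,0,-7.7]
    - [0,0,0,0,0,0,-7.7]
    - [0,0,0,0,0,0,-7.7]
    - [0,0,0,0,0,0,-7.7]
    - [0,0,0,0,0,0,-7.7]
    - [0,0,0,0,0,0,-7.7]
    - [0,0,0,0,0,0,-7.8]
    - [0,0,0,0,0,0,-7.8]
    - [0,0,0,0,0,0,-7.7]
    - [0,0,0,0,0,0,0]

```text
clock: 22.7
position: [564.3, -61.7, 147.5]
ee_rot: [0.995, -0.099, -0.002, 0.0]
contact_force: [0.2, 0.2, -2.1]
gripper_width: 53.3
```

servo_tool:
  rows:
    - [0,-1.59,-2.46,0,0,0,0]
    - [0,-1.59,-2.46,0,0,0,0]
    - [0,-1.59,-2.46,0,0,0,0]
    - [0,-1.59,-2.46,0,0,0,0]
    - [0,-1.59,-2.46,0,0,0,0]
    - [0,-1.59,-2.46,0,0,0,0]
    - [0,-1.59,-2.46,0,0,0,0]
    - [0,-1.59,-2.46,0,0,0,0]
    - [0,-1.59,-2.46,0,0,0,0]
    - [0,-1.59,-2.46,0,0,0,0]
    - [0,-1.59,-2.46,0,0,0,0]
    - [0,0,0,0,0,0,0]

```text
clock: 23.9
position: [445.9, 240.1, 148.6]
ee_rot: [0.995, -0.098, -0.0, 0.0]
contact_force: [0.3, 0.1, -1.9]
gripper_width: 53.5
```

Run:
```python
from h import *
go(394.2,374.4,None,78.75)
```

```text
t 23.9 pos [445.9 240.1 148.6] jaw -101.3 tilt 0.04 w 53.5 F [ 0.3  0.1 -1.9] j [ 0.81  0.28 -0.41 -0.   -0.88  0.56]
 delta cm [ -7.7  -12.16   0.  ] turn -0.0
 after turn, delta cm [ -7.69 -12.16   0.  ]
```

servo_tool:
  rows:
    - [0,-1.54,-2.43,0,0,0,0]
    - [0,-1.54,-2.43,0,0,0,0]
    - [0,-1.54,-2.43,0,0,0,0]
    - [0,-1.54,-2.43,0,0,0,0]
    - [0,-1.5,-2.4,0,0,0,0]
    - [0,0,0,0,0,0,0]
    - [0,0,0,2.5,0,0,0]
    - [0,0,0,2.5,0,0,0]
    - [0,0,0,2.5,0,0,0]
    - [0,0,0,1.8,0,0,0]
    - [0,0,0,1,0,0,0]
    - [0,0,0,0.2,0,0,0]

```text
clock: 25.1
position: [395.4, 370.3, 42.9]
ee_rot: [0.995, -0.099, -0.001, 0.002]
contact_force: [-0.2, -0.8, -0.8]
gripper_width: 53.2
```

servo_tool:
  rows:
    - [0,0,0,0,0,0,0]
    - [0,0,0,0,0,0,0]

```text
clock: 25.3
position: [396.2, 372.3, 45.3]
ee_rot: [0.995, -0.099, 0.0, -0.001]
contact_force: [-0.5, -0.4, -1.3]
gripper_width: 53.7
```

Run:
```python
from h import *
go(394.2,374.4,39.5,78.75)
```

```text
t 25.3 pos [396.2 372.3  45.3] jaw -101.3 tilt 0.11 w 53.7 F [-0.5 -0.4 -1.3] j [ 1.05  0.47 -0.43  0.   -0.67  0.32]
 delta cm [-0.23 -0.17  0.58] turn -0.1
 after turn, delta cm [-0.23 -0.17  0.58]
```

servo_tool:
  rows:
    - [0,0,0,0.4,0,0,0]
    - [0,0,0,0.15,0,0,0]
    - [0,0,0,0,0,0,0]
    - [1,0,0,0,0,0,0]
    - [1,0,0,0,0,0,0]
    - [1,0,0,0,0,0,0]
    - [1,0,0,0,0,0,0]
    - [1,0,0,0,0,0,0]
    - [1,0,0,-2,0,0,0]
    - [1,0,0,-3,0,0,0]
    - [1,0,0,-3,0,0,0]
    - [1,0,0,-3,0,0,0]

```text
clock: 26.5
position: [395.5, 371.6, 149.8]
ee_rot: [0.995, -0.098, -0.0, 0.0]
contact_force: [0.3, 0.7, -0.6]
gripper_width: 85.5
```

servo_tool:
  rows:
    - [1,0,0,-1,0,0,-6.8]
    - [1,0,0,0,0,0,-6.8]
    - [1,0,0,0,0,0,-6.8]
    - [1,0,0,0,0,0,0]
    - [1,0,0,0,0,0,0]

```text
clock: 27.0
position: [395.6, 371.7, 158.7]
ee_rot: [0.997, 0.078, -0.0, 0.0]
contact_force: [-0.0, -0.5, 0.4]
gripper_width: 85.2
```

Run:
```python
from h import *
go(552,-12,160,99.2)
d=get_image("top")
for n,a,b,z in [("o",8,19,71),("y",22,35,133),("g",45,80,71)]:
  for st,c,m in comps(mask(d["image"],a,b),20):
    if st[1]>100:print(n,st.tolist(),pt(d,c,z)[:2].round(1),pt(d,c,4)[:2].round(1))
```

```text
t 27.0 pos [395.6 371.7 158.7] jaw -81.0 tilt 0.01 w 85.2 F [-0.  -0.5  0.4] j [ 1.05  0.32 -0.31 -0.   -0.93  0.67]
 delta cm [ 9.47 40.34 -0.12] turn -0.2
 after turn, delta cm [ 9.31 40.37 -0.12]
o [283, 217, 32, 44, 986] [525.5  36.3] [540.   38.4]
o [316, 254, 21, 11, 133] [487.5 -18.4] [499.5 -19.9]
o [126, 256, 15, 15, 154] [478.  359.1] [489.4 381.7]
y [128, 206, 21, 20, 300] [557.4 336.6] [591.1 380. ]
y [309, 266, 29, 29, 664] [437.8 -11.8] [455.9 -13.9]
g [331, 211, 30, 38, 860] [547.4 -57.8] [563.3 -61.8]
g [116, 301, 15, 13, 116] [391.8 372.5] [397.7 395.9]
```

All three stand on the mat, and the bare pads measure orange (540,38.4), green (563.3,-61.8) and yellow (455.9,-13.9). Next is the pump.

servo_tool:
  rows:
    - [1,0.67,2.88,0,0,0,0]
    - [1,0.67,2.88,0,0,0,0]
    - [1,0.67,2.88,0,0,0,0]
    - [1,0.67,2.88,0,0,0,0]
    - [1,0.67,2.88,0,0,0,0]
    - [1,0.67,2.88,0,0,0,0]
    - [1,0.67,2.88,0,0,0,0]
    - [1,0.67,2.88,0,0,0,0]
    - [1,0.67,2.88,0,0,0,0]
    - [1,0.67,2.88,0,0,0,0]
    - [1,0.67,2.88,0,0,0,0]
    - [1,0.67,2.88,0,0,0,0]

```text
clock: 28.25
position: [530.1, 42.1, 158.7]
ee_rot: [0.997, 0.079, -0.0, 0.0]
contact_force: [-0.2, 0.1, 0.1]
gripper_width: 85.4
```

servo_tool:
  rows:
    - [1,0.67,2.88,0,0,0,0]
    - [1,0.67,2.88,0,0,0,0]
    - [1,0,0,0,0,0,0]
    - [1,0,0,0,0,0,0]

```text
clock: 28.65
position: [551.9, -12.0, 158.4]
ee_rot: [0.997, 0.078, -0.0, -0.0]
contact_force: [-0.2, 0.3, -0.5]
gripper_width: 85.3
```

Run:
```python
from h import *
go(552,-12,34,99.2)
d=get_image("wrist");im=d["image"]; cv2.imwrite("pics/w5.png",im[...,::-1])
print(np.round(d["extrinsics"],3).tolist())
```

```text
t 28.65 pos [551.9 -12.  158.4] jaw -81.0 tilt 0.05 w 85.3 F [-0.2  0.3 -0.5] j [ 0.27  0.34 -0.29 -0.   -0.94  1.46]
 delta cm [2.000e-02 1.000e-02 1.244e+01] turn -0.2
 after turn, delta cm [2.000e-02 1.000e-02 1.244e+01]
[[0.155, 0.953, 0.259, 618.014], [-0.988, 0.15, 0.04, -0.973], [-0.0, -0.262, 0.965, 289.198], [0.0, 0.0, 0.0, 1.0]]
```

View pics/w5.png

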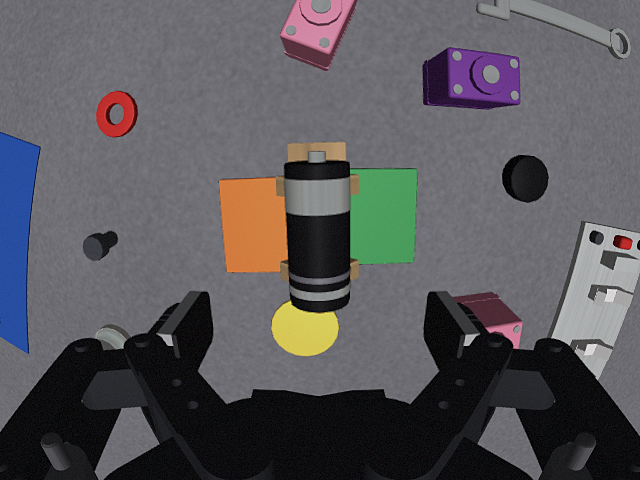

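Run:
```python
from h import *
d=get_image("wrist")
f=lambda u,v,z:pt(d,(u,v),z,True)[:2]
V=[f(281,185,34),f(354,184,34),f(286,268,34),f(355,269,34)];print("vees",np.round(V,1).tolist(),np.mean(V,0))
a,b=f(318,160,62),f(322,309,62);print("pump ends",a,b,np.hypot(*(a-b)),(a+b)/2)
a,b=f(318,178,64),f(320,276,64);print("bands",a,b)
a,b=f(285,245,42),f(351,245,42);print("flanks",a,b,(a+b)/2,np.hypot(*(a-b)))
b1=f(317,142,6);print("base far end mid",b1)
from math import *
c=f(305,327,4);print("ypad",c)
for n,h0,h1 in[("o",8,19),("g",45,80),("y",22,35)]:
  for st,c,m in comps(mask(d["image"],h0,h1),600): print(n,st.tolist(),f(*c,4))
```

```text
vees [[582.3, 20.0], [590.9, -29.8], [522.5, 8.3], [529.7, -41.7]] [556.34527007 -10.77932023]
pump ends [604.87467564  -2.31890279] [507.41979966 -20.5397465 ] 99.14359282537036 [556.14723765 -11.42932464]
bands [594.13562486  -4.02423174] [531.77824155 -15.24036812]
flanks [542.29010761  10.98709907] [549.49135447 -34.3496139 ] [545.89073104 -11.68125742] 45.905070516839636
base far end mid [6.15133907e+02 8.15312397e-02]
ypad [459.50167847 -13.94271992]
o [289, 143, 57, 19, 667] [608.61581089  -1.35833302]
o [220, 176, 70, 105, 6059] [543.50566697  38.72419589]
g [351, 169, 67, 95, 5938] [566.70642849 -61.589549  ]
y [272, 300, 68, 56, 2701] [456.80310089 -13.60238121]
```

The pump centre from vees, ends and base is about (555,-11) with length 99 mm, so it fits. In the picture the pump spans rows 160-310 and is centred between the fingers. Descending.

servo_tool:
  rows:
    - [1,0.32,-0.05,1.5,0,0,-0.2]
    - [1,0,0,2.5,0,0,0]
    - [1,0,0,2.5,0,0,0]
    - [1,0,0,2.5,0,0,0]
    - [1,0,0,2,0,0,0]
    - [1,0,0,0.9,0,0,0]
    - [1,0,0,0.3,0,0,0]
    - [1,0,0,0,0,0,0]
    - [0,0,0,0,0,0,0]
    - [0,0,0,0,0,0,0]
    - [0,0,0,0,0,0,0]
    - [0,0,0,0,0,0,0]

```text
clock: 29.95
position: [555.8, -11.3, 38.2]
ee_rot: [0.997, 0.082, 0.001, 0.001]
contact_force: [-0.1, -4.0, 5.4]
gripper_width: 42.1
```

servo_tool:
  rows:
    - [0,0,0,0,0,0,0]
    - [0,0,0,0,0,0,0]
    - [0,0,0,0,0,0,0]
    - [0,0,0,0,0,0,0]

```text
clock: 30.35
position: [555.8, -11.3, 38.2]
ee_rot: [0.997, 0.082, 0.001, 0.0]
contact_force: [-0.8, -4.1, 5.9]
gripper_width: 42.2
```

Run:
```python
from h import *
go(497,-318,150,92.4)
```

```text
t 30.35 pos [555.8 -11.3  38.2] jaw -80.6 tilt 0.1 w 42.2 F [-0.8 -4.1  5.9] j [ 0.27  0.5  -0.4   0.   -0.67  1.46]
 delta cm [-10.77  29.32 -11.16] turn 7.0
 after turn, delta cm [ -7.14  30.41 -11.16]
```

Gripped at 42 mm. Lifting and carrying it towards the fixture.

servo_tool:
  rows:
    - [0,0,0,-1,0,0,0]
    - [0,0,0,-2,0,0,0]
    - [0,0,0,-3,0,0,0]
    - [0,0,0,-3,0,0,0]
    - [0,0,0,-1.5,0,0,0]
    - [0,0,0,0,0,0,3.5]
    - [0,0,0,0,0,0,3.5]
    - [0,0,0,0,0,0,0]
    - [0,-0.65,2.7,0,0,0,0]
    - [0,-0.65,2.7,0,0,0,0]
    - [0,-0.65,2.7,0,0,0,0]
    - [0,-0.65,2.7,0,0,0,0]

```text
clock: 31.55
position: [532.6, -120.1, 141.3]
ee_rot: [1.0, 0.021, -0.001, -0.0]
contact_force: [0.4, 1.0, -3.7]
gripper_width: 42.5
```

servo_tool:
  rows:
    - [0,-0.65,2.7,0,0,0,0]
    - [0,-0.65,2.7,0,0,0,0]
    - [0,-0.65,2.7,0,0,0,0]
    - [0,-0.65,2.7,0,0,0,0]
    - [0,-0.65,2.7,0,0,0,0]
    - [0,0,0,0,0,0,0]
    - [0,0,0,0,0,0,0]
    - [0,0,0,0,0,0,0]

```text
clock: 32.35
position: [506.3, -255.0, 141.5]
ee_rot: [1.0, 0.021, -0.0, -0.0]
contact_force: [-0.2, 0.1, -3.0]
gripper_width: 42.3
```

Run:
```python
from h import *
go(497,-318,150,92.4)
d=get_image("wrist");im=d["image"]; cv2.imwrite("pics/w6.png",im[...,::-1])
for st,c,m in comps(mask(im,0,5,120,90),60)+comps(mask(im,175,180,120,90),60): print(st.tolist(),c.round(1),pt(d,c,30,True)[:2].round(1))
```

```text
t 32.35 pos [ 506.3 -255.   141.5] jaw -87.6 tilt 0.05 w 42.3 F [-0.2  0.1 -3. ] j [-0.18  0.38 -0.27 -0.   -0.92  1.79]
 delta cm [-1.19  6.26 -0.85] turn -0.0
 after turn, delta cm [-1.19  6.26 -0.85]
[399, 117, 27, 17, 422] [412.2 124.9] [ 586.1 -312.8]
```

View pics/w6.png

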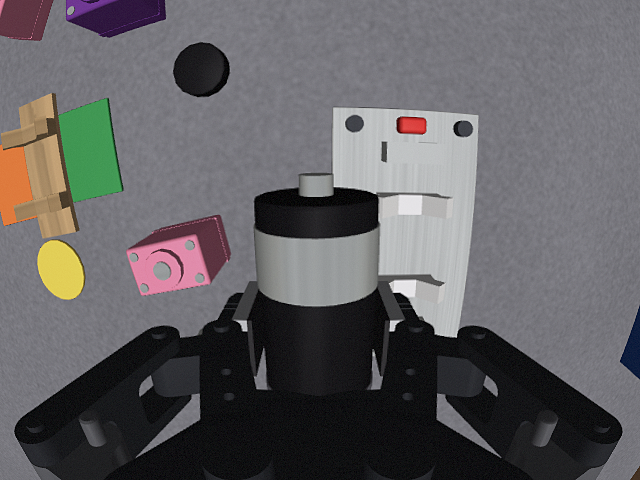

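Run:
```python
from h import *
d=get_image("wrist")
f=lambda u,v,z:pt(d,(u,v),z,True)[:2]
a,b=f(334,108,8),f(478,115,8);m=(a+b)/2;e=(a-b)/np.hypot(*(a-b));print("far corners",a,b,np.hypot(*(a-b)),"mid",m,"ang",np.degrees(np.arctan2(-e[0],e[1])))
ax=np.array([e[1],-e[0]]);print("centre from far edge",m-100*ax)
r1=f(412.2,124,38);print("red",r1,"->centre (if 174/2)",r1-87*ax)
# vees tips far face top, z 34: 
for p in [(378,195),(452,197),(381,278),(443,280)]:print("vee",p,f(*p,34))
print("white",f(410,204,22),f(411,288,22))
s=read_state();P=np.array(s["position"]);print("pump far rim top, rel TCP",[(f(317,190,P[2]+4+h)-P[:2]).round(1) for h in(0,22)],"flanks",f(255,230,P[2]+4)-P[:2],f(379,230,P[2]+4)-P[:2])
# near vee/wrist in top image with side camera
t=get_image("top");im=t["image"];cv2.imwrite("pics/t3.png",cv2.resize(im[170:330,400:520],None,fx=5,fy=5,interpolation=2)[...,::-1])
```

```text
far corners [ 595.6372791  -261.59878151] [ 600.69649467 -369.48350054] 108.00327893970962 mid [ 598.16688688 -315.54114102] ang 2.6848982513913584
centre from far edge [ 498.27666125 -320.22545767]
red [ 586.51903296 -310.62131133] ->centre (if 174/2) [ 499.61453666 -314.69666681]
vee (378, 195) [ 538.735959   -291.97084005]
vee (452, 197) [ 540.50763195 -343.48625357]
vee (381, 278) [ 481.03152368 -298.94745822]
vee (443, 280) [ 480.48385052 -344.93074253]
white [ 531.94799176 -317.24289482] [ 468.94194417 -325.07654042]
pump far rim top, rel TCP [array([49.1,  3. ]), array([52.1,  3. ])] flanks [34.01479634 24.40080996] [ 35.83274811 -19.55880415]
```

servo_tool:
  rows:
    - [0,-0.37,2.1,0,0,0,0]
    - [0,-0.37,2.1,0,0,0,0]
    - [0,-0.36,2.1,0,0,0,-0.3]
    - [0,0,0,2,0,0,0]
    - [0,0,0,2,0,0,0]
    - [0,0,0,2,0,0,0]
    - [0,0,0,0,0,0,0]
    - [0,0,0,0,0,0,0]

```text
clock: 33.3
position: [498.5, -318.8, 82.0]
ee_rot: [1.0, 0.023, -0.0, 0.0]
contact_force: [-0.3, -0.7, -3.0]
gripper_width: 42.5
```

Run:
```python
from h import *
go(498,-319,38.2,92.6)
d=get_image("wrist");im=d["image"]; cv2.imwrite("pics/w7.png",im[...,::-1])
```

```text
t 33.3 pos [ 498.5 -318.8   82. ] jaw -87.3 tilt 0.03 w 42.5 F [-0.3 -0.7 -3. ] j [-0.3   0.49 -0.27  0.   -0.81  1.91]
 delta cm [-0.05  0.02  4.38] turn 0.1
 after turn, delta cm [-0.05  0.02  4.38]
```

View pics/w7.png

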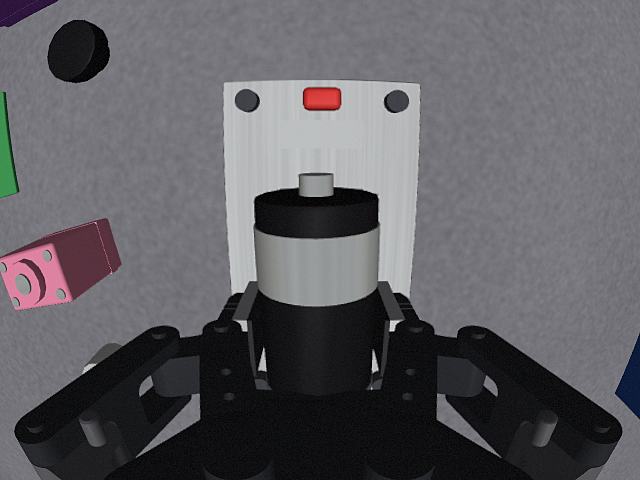

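Pump at columns 255-379 (mid 317); plate far edge at columns 224-420 and red block (mid 322). That puts the pump 2-3 mm off sideways, so I'll quantify it.

Run:
```python
from h import *
d=get_image("wrist");s=read_state();R=Ro.from_quat(s["ee_rot"]).as_matrix();P=np.array(s["position"])
T=lambda u,v,z:(R.T@(pt(d,(u,v),z,True)-P))[:2].round(1)
for n,q in dict(cl=(224,84,8),cr=(420,84,8),mid=(322,80,8),bl=(247,100,8),br=(397,101,8),red30=(322,98,30),red38=(322,98,38),sl=(231,290,8),sr=(412,290,8),stopL=(280,136,38),stopR=(364,136,38),stopInner=(322,149,38),rimfar=(317,188,108),stub=(316,175,86),fl=(255,230,86),fr=(379,230,86)).items():print(n,T(*q))
```

```text
cl [ 99. -53.]
cr [99.3 56.1]
mid [99.4  1.4]
bl [ 89.1 -39.9]
br [88.7 42.9]
red30 [86.9  1.2]
red38 [86.   1.1]
sl [-22.7 -54.1]
sr [-22.8  57. ]
stopL [ 68.1 -18.6]
stopR [68.2 20.8]
stopInner [61.8  1.1]
rimfar [52.6 -1. ]
stub [54.2 -1.5]
fl [ 34.7 -23.3]
fr [34.7 21. ]
```

servo_tool:
  rows:
    - [0,-0.15,0.24,0,0,0,0]
    - [0,0,0,0.8,0,0,0]
    - [0,0,0,1,0,0,0]
    - [0,0,0,1,0,0,0]
    - [0,0,0,0.8,0,0,0]
    - [0,0,0,0.3,0,0,0]
    - [0,0,0,0.2,0,0,0]
    - [0,0,0,0.1,0,0,0]
    - [0,0,0,0,0,0,0]
    - [0,0,0,0,0,0,0]

```text
clock: 34.4
position: [496.9, -321.6, 40.2]
ee_rot: [1.0, 0.023, 0.0, 0.0]
contact_force: [-0.3, 0.4, -4.2]
gripper_width: 42.3
```

Run:
```python
from h import *
go(498,-319,38.2,92.6)
```

```text
t 34.4 pos [ 496.9 -321.6   40.2] jaw -87.4 tilt 0.06 w 42.3 F [-0.3  0.4 -4.2] j [-0.3   0.54 -0.31  0.   -0.72  1.92]
 delta cm [ 0.12 -0.26  0.2 ] turn 0.0
 after turn, delta cm [ 0.12 -0.26  0.2 ]
```

servo_tool:
  rows:
    - [0,0,0,0.1,0,0,0]
    - [0,0,0,0.1,0,0,0]
    - [0,0,0,0.05,0,0,0]
    - [0,0,0,0,0,0,0]

```text
clock: 34.8
position: [497.3, -321.6, 39.4]
ee_rot: [1.0, 0.023, 0.001, 0.001]
contact_force: [-0.3, 3.6, 6.6]
gripper_width: 42.5
```

Contact: the wrist force went from -4 to +6.6 N. Releasing and rising.

servo_tool:
  rows:
    - [1,0,0,0,0,0,0]
    - [1,0,0,0,0,0,0]
    - [1,0,0,0,0,0,0]
    - [1,0,0,0,0,0,0]
    - [1,0,0,0,0,0,0]
    - [1,0,0,0,0,0,0]
    - [1,0,0,-2,0,0,0]
    - [1,0,0,-3,0,0,0]
    - [1,0,0,-3,0,0,0]
    - [1,0,0,-3,0,0,0]
    - [1,0,0,-1,0,0,0]
    - [1,0,0,0,0,0,0]

```text
clock: 36.0
position: [497.4, -321.8, 158.9]
ee_rot: [1.0, 0.023, 0.002, 0.001]
contact_force: [-0.2, -0.5, 0.3]
gripper_width: 85.4
```

Run:
```python
from h import *
go(395.8,372,160,78.75)
d=get_image("wrist");im=d["image"]; cv2.imwrite("pics/w8.png",im[...,::-1])
```

```text
t 36.0 pos [ 497.4 -321.8  158.9] jaw -87.4 tilt 0.22 w 85.4 F [-0.2 -0.5  0.3] j [-0.3   0.4  -0.19  0.   -0.97  1.92]
 delta cm [ -7.   -69.77  -0.22] turn 13.9
 after turn, delta cm [-23.5  -66.06  -0.22]
```

View pics/w8.png

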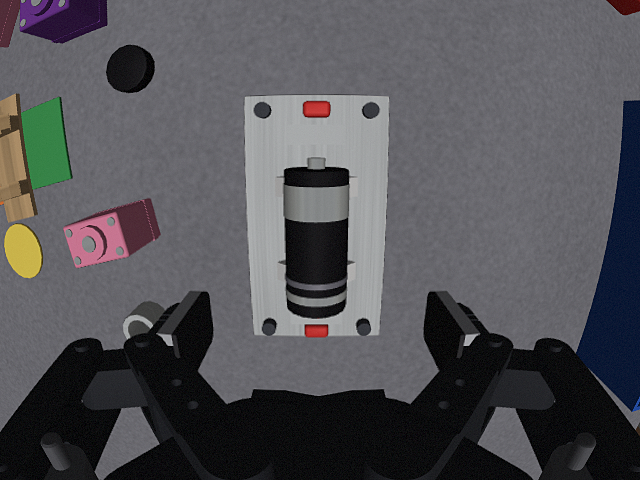

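The pump lies in the white vees, ends at rows 167 and 316, symmetric across. I'll check the lengthwise position numerically.

Run:
```python
from h import *
d=get_image("wrist");s=read_state();R=Ro.from_quat(s["ee_rot"]).as_matrix();P=np.array(s["position"])
T=lambda u,v,z:(R.T@(pt(d,(u,v),z,True)-P))[:2]
fa=T(317,96,8);ne=T(316,335,8);c=(fa+ne)/2;print("plate",fa,ne,c,T(247,200,8),T(386,200,8))
for z in(58,62,64):
  a=T(317,167,z);b=T(316,314,z);print("pump",a,b,(a+b)/2-c,a[0]-b[0])
a=T(284,220,42);b=T(349,220,42);print("flanks",a,b,((a+b)/2-c)[1],b[1]-a[1])
t=get_image("top");f=lambda u,v,z:pt(t,(u,v),z)[:2]
for n,a,b,z in [("o",8,19,71),("g",45,80,71)]:
  for st,c,m in comps(mask(t["image"],a,b),20):
    if st[1]>100 and c[0]<200:print(n,f(*c,z))
```

```text
plate [100.13093368  -1.01182382] [-95.50376382  -2.03960587] [ 2.31358493 -1.52571485] [ 21.56947433 -55.08536835] [21.52500939 52.12426642]
pump [50.14086769 -0.94108505] [-49.59615688  -1.72511463] [-2.04122952  0.192615  ] 99.73702457223857
pump [50.43608288 -0.93346747] [-47.56652217  -1.70386283] [-0.87880457  0.20704969] 98.00260505136544
pump [50.58369048 -0.92965869] [-46.55170481  -1.69323694] [-0.2975921   0.21426704] 97.13539529092887
flanks [ 13.08009876 -23.42950729] [13.06992438 20.73833458] 0.18012848891844002 44.16784187295515
o [477.96948639 359.10653412]
g [393.97118775 372.21965969]
```

Seated: about 2 mm lengthwise and 0.2 mm across. Next is the green block, starting with the flight back to the mat.

servo_tool:
  rows:
    - [1,0,0,0,0,0,6.9]
    - [1,0,0,0,0,0,7]
    - [1,-1.17,-3.3,0,0,0,0]
    - [1,-1.17,-3.3,0,0,0,0]
    - [1,-1.17,-3.3,0,0,0,0]
    - [1,-1.17,-3.3,0,0,0,0]
    - [1,-1.17,-3.3,0,0,0,0]
    - [1,-1.17,-3.3,0,0,0,0]
    - [1,-1.17,-3.3,0,0,0,0]
    - [1,-1.17,-3.3,0,0,0,0]
    - [1,-1.17,-3.3,0,0,0,0]
    - [1,-1.17,-3.3,0,0,0,0]

```text
clock: 37.35
position: [445.3, 26.1, 155.9]
ee_rot: [0.995, -0.098, -0.001, 0.001]
contact_force: [1.2, 0.9, -0.0]
gripper_width: 85.3
```

servo_tool:
  rows:
    - [1,-1.17,-3.3,0,0,0,0]
    - [1,-1.17,-3.3,0,0,0,0]
    - [1,-1.17,-3.3,0,0,0,0]
    - [1,-1.17,-3.3,0,0,0,0]
    - [1,-1.17,-3.3,0,0,0,0]
    - [1,-1.17,-3.3,0,0,0,0]
    - [1,-1.17,-3.3,0,0,0,0]
    - [1,-1.17,-3.3,0,0,0,0]
    - [1,-1.17,-3.3,0,0,0,0]
    - [1,-1.17,-3.3,0,0,0,0]
    - [1,0,0,0,0,0,0]
    - [1,0,0,0,0,0,0]

```text
clock: 38.55
position: [395.6, 371.3, 155.4]
ee_rot: [0.995, -0.098, -0.001, 0.002]
contact_force: [-0.3, -0.1, 0.3]
gripper_width: 85.5
```

Run:
```python
from h import *
go(395.8,372,39.5,78.75)
d=get_image("wrist");im=d["image"]; cv2.imwrite("pics/w9.png",im[...,::-1])
for st,c,m in comps(mask(im,45,80),200): print(st.tolist(),c.round(1),pt(d,c,71,True)[:2].round(1))
```

```text
t 38.55 pos [395.6 371.3 155.4] jaw -101.2 tilt 0.23 w 85.5 F [-0.3 -0.1  0.3] j [ 1.05  0.33 -0.32 -0.   -0.93  0.32]
 delta cm [ 0.03 -0.12 11.59] turn 0.0
 after turn, delta cm [ 0.03 -0.12 11.59]
[295, 228, 43, 42, 1025] [316.4 248.4] [397.  372.6]
```

View pics/w9.png

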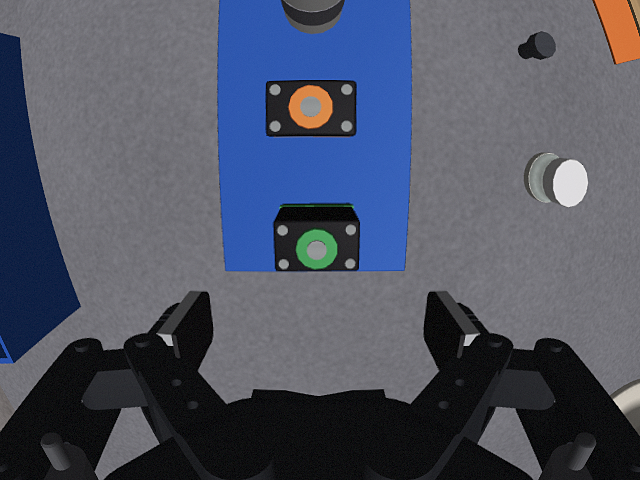

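All three stand square on the mat, with the green disc at (316,249) midway between the jaws. Gripping the green block.

servo_tool:
  rows:
    - [1,0.1,-0.15,1.5,0,0,0]
    - [1,0,0,2.5,0,0,0]
    - [1,0,0,2.5,0,0,0]
    - [1,0,0,2.5,0,0,0]
    - [1,0,0,1.5,0,0,0]
    - [1,0,0,0.8,0,0,0]
    - [1,0,0,0,0,0,0]
    - [0,0,0,0,0,0,0]
    - [0,0,0,0,0,0,0]
    - [0,0,0,0,0,0,0]
    - [0,0,0,0,0,0,0]
    - [0,0,0,0,0,0,0]

```text
clock: 39.8
position: [398.1, 373.4, 45.6]
ee_rot: [0.995, -0.098, 0.001, -0.001]
contact_force: [0.0, -0.0, 5.7]
gripper_width: 52.9
```

servo_tool:
  rows:
    - [0,0,0,0,0,0,0]
    - [0,0,0,0,0,0,0]

```text
clock: 40.0
position: [398.2, 373.4, 45.6]
ee_rot: [0.995, -0.098, 0.001, -0.001]
contact_force: [-0.4, -1.2, 6.9]
gripper_width: 52.7
```

servo_tool:
  rows:
    - [0,0,0,-1,0,0,0]
    - [0,0,0,-2.5,0,0,0]
    - [0,0,0,-3,0,0,0]
    - [0,0,0,-3,0,0,0]
    - [0,0,0,-1.5,0,0,0]
    - [0,0,0,0,0,0,0]

```text
clock: 40.6
position: [398.3, 373.9, 157.0]
ee_rot: [0.995, -0.098, 0.001, -0.003]
contact_force: [-0.4, 0.6, -2.8]
gripper_width: 53.0
```

Run:
```python
from h import *
go(565.3,-61.7,None,9.2)
```

```text
t 40.6 pos [398.3 373.9 157. ] jaw -101.3 tilt 0.33 w 53.0 F [-0.4  0.6 -2.8] j [ 1.05  0.33 -0.31  0.   -0.93  0.32]
 delta cm [24.9  39.46 -0.17] turn 69.5
 after turn, delta cm [45.67 -9.52 -0.17]
```

servo_tool:
  rows:
    - [0,0,0,0,0,0,7.7]
    - [0,0,0,0,0,0,7.7]
    - [0,0,0,0,0,0,7.7]
    - [0,0,0,0,0,0,7.7]
    - [0,0,0,0,0,0,7.7]
    - [0,0,0,0,0,0,7.7]
    - [0,0,0,0,0,0,7.7]
    - [0,0,0,0,0,0,7.8]
    - [0,0,0,0,0,0,7.8]
    - [0,0,0,0,0,0,0]

```text
clock: 41.6
position: [396.9, 372.0, 152.7]
ee_rot: [0.761, -0.648, -0.0, 0.002]
contact_force: [0.0, -0.3, -2.6]
gripper_width: 52.9
```

servo_tool:
  rows:
    - [0,2.85,-0.595,0,0,0,0]
    - [0,2.85,-0.595,0,0,0,0]
    - [0,2.85,-0.595,0,0,0,0]
    - [0,2.85,-0.595,0,0,0,0]
    - [0,2.85,-0.595,0,0,0,0]
    - [0,2.85,-0.595,0,0,0,0]
    - [0,2.85,-0.595,0,0,0,0]
    - [0,2.85,-0.595,0,0,0,0]
    - [0,2.85,-0.595,0,0,0,0]
    - [0,2.85,-0.595,0,0,0,0]
    - [0,2.85,-0.595,0,0,0,0]
    - [0,2.85,-0.595,0,0,0,0]

```text
clock: 42.8
position: [522.5, 45.4, 153.4]
ee_rot: [0.763, -0.647, -0.001, 0.001]
contact_force: [-0.7, -0.3, -2.1]
gripper_width: 53.2
```

servo_tool:
  rows:
    - [0,2.85,-0.595,0,0,0,0]
    - [0,2.85,-0.595,0,0,0,0]
    - [0,2.85,-0.595,0,0,0,0]
    - [0,2.85,-0.595,0,0,0,0]
    - [0,0,0,0,0,0,0]
    - [0,0,0,0,0,0,0]

```text
clock: 43.4
position: [563.9, -62.6, 153.1]
ee_rot: [0.762, -0.648, -0.001, 0.001]
contact_force: [-0.6, 0.9, -1.9]
gripper_width: 53.2
```

Run:
```python
from h import *
go(565.3,-61.7,46.6,9.2)
d=get_image("wrist");im=d["image"]; cv2.imwrite("pics/w10.png",im[...,::-1])
for n,a,b in [("g",45,80),("o",8,19),("y",22,35)]:
 for st,c,m in comps(mask(im,a,b),200): print(n,st.tolist(),c.round(1),pt(d,c,4,True)[:2].round(1))
```

```text
t 43.4 pos [563.9 -62.6 153.1] jaw -170.8 tilt 0.13 w 53.2 F [-0.6  0.9 -1.9] j [ 0.17  0.37 -0.26 -0.   -0.95 -0.01]
 delta cm [-0.06 -0.18 10.65] turn 0.0
 after turn, delta cm [-0.06 -0.18 10.65]
g [266, 190, 101, 57, 5645] [316.6 218. ] [566.3 -66.9]
g [258, 251, 121, 9, 565] [317.8 253.1] [560.8 -39. ]
g [280, 312, 76, 69, 3119] [318.9 344.8] [546.4  44.3]
o [0, 385, 27, 95, 1009] [  6.9 445.6] [1002.5  372.4]
y [403, 265, 61, 59, 2313] [436.6 290.4] [455.9 -21.7]
```

View pics/w10.png

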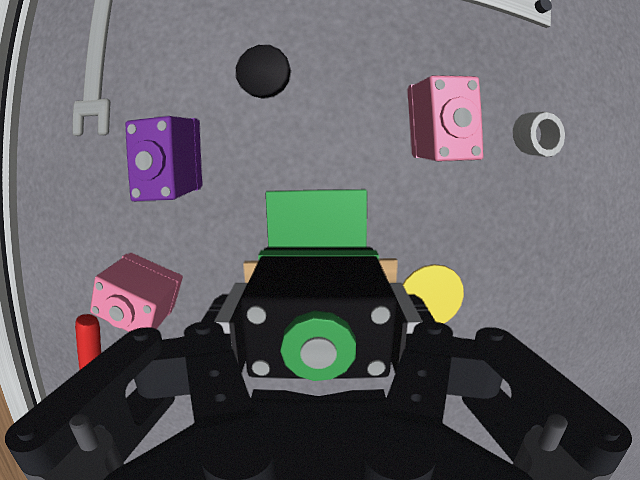

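Block midline is at column 318 and the pad's at 316.5, so they're aligned along the jaw. Checking the pad's far edge, then lowering.

Run:
```python
from h import *
d=get_image("wrist");s=read_state();R=Ro.from_quat(s["ee_rot"]).as_matrix();P=np.array(s["position"])
T=lambda u,v,z:(R.T@(pt(d,(u,v),z,True)-P))[:2].round(1)
print("pad far edge",T(266,191.5,4),T(367,189.5,4),"block bottom far edge",T(258,256,P[2]-42.6),T(379,255,P[2]-42.6),"disc",T(318.5,349,P[2]+25.4))
```

```text
pad far edge [ 25.9 -40.4] [27.4 36.8] block bottom far edge [  9.3 -30.3] [ 9.7 29.6] disc [-0.8 -0.4]
```

servo_tool:
  rows:
    - [0,0,-0.1,1.5,0,0,0]
    - [0,0,0,2.5,0,0,0]
    - [0,0,0,2.5,0,0,0]
    - [0,0,0,1.5,0,0,0]
    - [0,0,0,0,0,0,0]
    - [0,0,0,0,0,0,0]

```text
clock: 44.1
position: [565.9, -61.2, 74.7]
ee_rot: [0.762, -0.647, 0.0, 0.0]
contact_force: [-0.3, -0.3, -1.3]
gripper_width: 53.1
```

servo_tool:
  rows:
    - [0,0,0,1,0,0,0]
    - [0,0,0,0.9,0,0,0]
    - [0,0,0,0.5,0,0,0]
    - [0,0,0,0.2,0,0,0]
    - [0,0,0,0,0,0,0]
    - [0,0,0,0,0,0,0]

```text
clock: 44.7
position: [565.8, -62.0, 48.5]
ee_rot: [0.762, -0.648, 0.0, -0.0]
contact_force: [0.1, -0.9, -2.3]
gripper_width: 53.0
```

servo_tool:
  rows:
    - [0,0,0,0.1,0,0,0]
    - [0,0,0,0,0,0,0]
    - [0,0,0,0,0,0,0]

```text
clock: 45.0
position: [565.7, -61.9, 47.5]
ee_rot: [0.762, -0.648, 0.0, -0.0]
contact_force: [-0.0, -0.3, -0.4]
gripper_width: 53.2
```

Nearly in contact. I'll release, rise, turn and go back for the orange block.

servo_tool:
  rows:
    - [0,0,0,0.05,0,0,0]
    - [1,0,0,0,0,0,0]
    - [1,0,0,0,0,0,0]
    - [1,0,0,0,0,0,0]
    - [1,0,0,0,0,0,0]
    - [1,0,0,0,0,0,0]
    - [1,0,0,-2,0,0,0]
    - [1,0,0,-3,0,0,0]
    - [1,0,0,-3,0,0,0]
    - [1,0,0,-2.5,0,0,0]
    - [1,0,0,0,0,0,0]

```text
clock: 46.1
position: [568.1, -61.8, 156.1]
ee_rot: [0.762, -0.648, 0.003, -0.003]
contact_force: [0.7, 0.7, 0.3]
gripper_width: 85.4
```

servo_tool:
  rows:
    - [1,0,0,0,0,0,-7.7]
    - [1,0,0,0,0,0,-7.7]
    - [1,0,0,0,0,0,-7.7]
    - [1,0,0,0,0,0,-7.7]
    - [1,0,0,0,0,0,-7.7]
    - [1,0,0,0,0,0,-7.7]
    - [1,0,0,0,0,0,-7.8]
    - [1,0,0,0,0,0,-7.8]
    - [1,0,0,0,0,0,-7.7]
    - [1,0,0,0,0,0,0]

```text
clock: 47.1
position: [565.1, -61.9, 151.0]
ee_rot: [0.995, -0.099, -0.001, 0.0]
contact_force: [0.4, -0.2, 1.0]
gripper_width: 85.6
```

Run:
```python
from h import *
go(478.5,359.5,None,78.75)
```

```text
t 47.1 pos [565.1 -61.9 151. ] jaw -101.3 tilt 0.08 w 85.6 F [ 0.4 -0.2  1. ] j [ 0.18  0.37 -0.26 -0.   -0.94  1.2 ]
 delta cm [-1.677e+01 -3.962e+01  1.000e-02] turn -0.1
 after turn, delta cm [-1.672e+01 -3.964e+01  1.000e-02]
```

servo_tool:
  rows:
    - [1,-1.2,-2.83,0,0,0,0]
    - [1,-1.2,-2.83,0,0,0,0]
    - [1,-1.2,-2.83,0,0,0,0]
    - [1,-1.2,-2.83,0,0,0,0]
    - [1,-1.2,-2.83,0,0,0,0]
    - [1,-1.2,-2.83,0,0,0,0]
    - [1,-1.2,-2.83,0,0,0,0]
    - [1,-1.2,-2.83,0,0,0,0]
    - [1,-1.2,-2.83,0,0,0,0]
    - [1,-1.2,-2.83,0,0,0,0]
    - [1,-1.2,-2.83,0,0,0,0]
    - [1,-1.2,-2.83,0,0,0,0]

```text
clock: 48.3
position: [490.3, 300.4, 151.4]
ee_rot: [0.995, -0.1, -0.0, 0.0]
contact_force: [-0.2, -0.6, -0.1]
gripper_width: 85.0
```

servo_tool:
  rows:
    - [1,-1.2,-2.83,0,0,0,0]
    - [1,-1.2,-2.83,0,0,0,0]
    - [1,0,0,0,0,0,0]
    - [1,0,0,0,0,0,0]

```text
clock: 48.7
position: [477.9, 359.7, 151.1]
ee_rot: [0.995, -0.099, -0.0, 0.001]
contact_force: [0.4, 0.0, -0.0]
gripper_width: 85.5
```

Run:
```python
from h import *
go(478.5,359.5,42,78.75)
d=get_image("wrist");im=d["image"];s=read_state();R=Ro.from_quat(s["ee_rot"]).as_matrix();P=np.array(s["position"])
for st,c,m in comps(mask(im,8,19),200): print(st.tolist(),c.round(1),pt(d,c,71,True)[:2].round(1),(R.T@(pt(d,c,71,True)-P))[:2].round(1))
t=get_image("top")
for st,c,m in comps(mask(t["image"],45,80),20): print(st.tolist(),pt(t,c,72)[:2].round(1))
```

```text
t 48.7 pos [477.9 359.7 151.1] jaw -101.3 tilt 0.09 w 85.5 F [ 0.4  0.  -0. ] j [ 0.92  0.42 -0.18 -0.   -0.97  0.46]
 delta cm [ 8.000e-02 -1.000e-02  1.091e+01] turn -0.1
 after turn, delta cm [ 8.000e-02 -1.000e-02  1.091e+01]
[602, 33, 38, 115, 2399] [625.4  96.7] [546.8 119. ] [114.8 221.6]
[297, 225, 44, 44, 1160] [318.7 246.6] [481.5 359.3] [ 3.4 -1.1]
[54, 96, 10, 10, 73] [821.1 542.1]
[332, 211, 29, 38, 339] [536.4 -59.9]
[340, 215, 13, 14, 99] [563.1 -58.4]
```

servo_tool:
  rows:
    - [1,0.25,-0.05,1.5,0,0,0]
    - [1,0,0,2.5,0,0,0]
    - [1,0,0,2.5,0,0,0]
    - [1,0,0,2.5,0,0,0]
    - [1,0,0,1.2,0,0,0]
    - [1,0,0,0.6,0,0,0]
    - [1,0,0,0,0,0,0]
    - [0,0,0,0,0,0,0]
    - [0,0,0,0,0,0,0]
    - [0,0,0,0,0,0,0]
    - [0,0,0,0,0,0,0]
    - [0,0,0,0,0,0,0]

```text
clock: 50.0
position: [481.7, 360.2, 45.3]
ee_rot: [0.995, -0.098, 0.001, -0.001]
contact_force: [0.7, -0.1, 6.8]
gripper_width: 53.2
```

servo_tool:
  rows:
    - [0,0,0,0,0,0,0]
    - [0,0,0,0,0,0,0]

```text
clock: 50.2
position: [481.7, 360.2, 45.3]
ee_rot: [0.995, -0.098, 0.001, -0.001]
contact_force: [-0.4, 0.1, 5.4]
gripper_width: 53.1
```

servo_tool:
  rows:
    - [0,0,0,-1,0,0,0]
    - [0,0,0,-2.5,0,0,0]
    - [0,0,0,-3,0,0,0]
    - [0,0,0,-3,0,0,0]
    - [0,0,0,-1.5,0,0,0]
    - [0,0,2.5,0,0,0,0]
    - [0,0,2.5,0,0,0,0]
    - [0,0,2.5,0,0,0,0]
    - [0,0,2.5,0,0,0,0]
    - [0,0,0,0,0,0,0]

```text
clock: 51.2
position: [459.7, 258.4, 153.7]
ee_rot: [0.995, -0.1, -0.001, 0.001]
contact_force: [0.0, 0.6, -1.3]
gripper_width: 52.9
```

servo_tool:
  rows:
    - [0,0,0,0,0,0,7.7]
    - [0,0,0,0,0,0,7.7]
    - [0,0,0,0,0,0,7.7]
    - [0,0,0,0,0,0,7.7]
    - [0,0,0,0,0,0,7.7]
    - [0,0,0,0,0,0,7.7]
    - [0,0,0,0,0,0,7.7]
    - [0,0,0,0,0,0,7.8]
    - [0,0,0,0,0,0,7.8]
    - [0,0,0,0,0,0,0]

```text
clock: 52.2
position: [461.3, 261.8, 153.8]
ee_rot: [0.762, -0.648, -0.0, 0.0]
contact_force: [0.5, 0.5, -1.6]
gripper_width: 53.0
```

Run:
```python
from h import *
go(542,38.6,None,9.2)
```

```text
t 52.2 pos [461.3 261.8 153.8] jaw -170.8 tilt 0.02 w 53.0 F [ 0.5  0.5 -1.6] j [ 0.82  0.31 -0.35 -0.   -0.91 -0.66]
 delta cm [23.32 -4.39 -0.  ] turn 0.0
 after turn, delta cm [23.32 -4.4  -0.  ]
```

servo_tool:
  rows:
    - [0,2.59,-0.49,0,0,0,0]
    - [0,2.59,-0.49,0,0,0,0]
    - [0,2.59,-0.49,0,0,0,0]
    - [0,2.59,-0.49,0,0,0,0]
    - [0,2.59,-0.49,0,0,0,0]
    - [0,2.59,-0.49,0,0,0,0]
    - [0,2.59,-0.49,0,0,0,0]
    - [0,2.59,-0.49,0,0,0,0]
    - [0,2.59,-0.49,0,0,0,0]
    - [0,0,0,0,0,0,0]
    - [0,0,0,0,0,0,0]

```text
clock: 53.3
position: [542.2, 38.1, 153.6]
ee_rot: [0.762, -0.648, -0.0, 0.0]
contact_force: [-0.2, 0.4, -1.7]
gripper_width: 53.1
```

Run:
```python
from h import *
go(542,38.6,46.3,9.2)
d=get_image("wrist");im=d["image"];cv2.imwrite("pics/w11.png",im[...,::-1]);s=read_state();R=Ro.from_quat(s["ee_rot"]).as_matrix();P=np.array(s["position"])
T=lambda u,v,z:(R.T@(pt(d,(u,v),z,True)-P))[:2].round(1)
for n,a,b in [("o",8,19),("g",45,80)]:
 for st,c,m in comps(mask(im,a,b),150): 
  print(n,st.tolist(),c.round(1),"z4 left/right top",T(st[0],st[1],4),T(st[0]+st[2],st[1],4),"c71",T(*c,71))
```

```text
t 53.3 pos [542.2  38.1 153.6] jaw -170.8 tilt 0.03 w 53.1 F [-0.2  0.4 -1.7] j [ 0.37  0.33 -0.32 -0.   -0.92 -0.21]
 delta cm [-5.000e-02  1.000e-02  1.073e+01] turn 0.0
 after turn, delta cm [-5.000e-02  1.000e-02  1.073e+01]
o [232, 118, 164, 129, 12923] [316.  183.8] z4 left/right top [ 83.2 -65.8] [82.8 57.9] c71 [39.9 -1.9]
o [258, 249, 121, 10, 729] [318.2 251.6] z4 left/right top [-19.9 -48.7] [-20.   47.7] c71 [-1.  -0.7]
o [280, 309, 76, 71, 3340] [318.2 342.8] z4 left/right top [-72.7 -32.9] [-72.8  30.9] c71 [-64.8  -0.8]
o [0, 410, 27, 70, 762] [  7.5 457.3] z4 left/right top [-272.2 -466.7] [-251.8 -394. ] c71 [-286.4 -402.1]
g [258, 56, 105, 71, 1665] [322.  104.6] z4 left/right top [130.6 -45.8] [130.   32.8] c71 [85.6  1.5]
g [283, 59, 46, 44, 1174] [305.6  80.3] z4 left/right top [127.4 -26.9] [127.    7.4] c71 [99.9 -7.7]
```

View pics/w11.png

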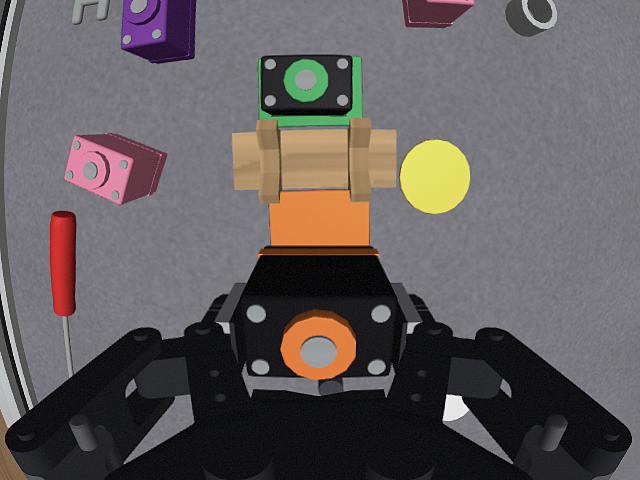

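The block is aligned with the orange pad (pad columns 270-369, block mid 318). The green block sits centred on its own pad. Lowering.

servo_tool:
  rows:
    - [0,-0.05,0.05,1.5,0,0,0]
    - [0,0,0,2.5,0,0,0]
    - [0,0,0,2.5,0,0,0]
    - [0,0,0,2,0,0,0]
    - [0,0,0,1,0,0,0]
    - [0,0,0,0.6,0,0,0]
    - [0,0,0,0.3,0,0,0]
    - [0,0,0,0,0,0,0]
    - [0,0,0,0,0,0,0]

```text
clock: 54.25
position: [542.2, 39.1, 50.6]
ee_rot: [0.762, -0.648, 0.0, -0.001]
contact_force: [0.3, 0.6, -1.8]
gripper_width: 53.3
```

servo_tool:
  rows:
    - [0,0,0,0.25,0,0,0]
    - [0,0,0,0.1,0,0,0]
    - [0,0,0,0,0,0,0]
    - [1,0,0,0,0,0,0]
    - [1,0,0,0,0,0,0]
    - [1,0,0,0,0,0,0]
    - [1,0,0,0,0,0,0]
    - [1,0,0,0,0,0,0]
    - [1,0,0,-2,0,0,0]
    - [1,0,0,-3,0,0,0]
    - [1,0,0,-3,0,0,0]
    - [1,0,0,-3,0,0,0]

```text
clock: 55.45
position: [541.5, 38.8, 157.4]
ee_rot: [0.762, -0.648, -0.0, 0.0]
contact_force: [1.1, -0.8, -0.4]
gripper_width: 85.3
```

servo_tool:
  rows:
    - [1,0,0,-3,0,0,-7.7]
    - [1,0,0,0,0,0,-7.7]
    - [1,0,0,0,0,0,-7.7]
    - [1,0,0,0,0,0,-7.7]
    - [1,0,0,0,0,0,-7.7]
    - [1,0,0,0,0,0,-7.7]
    - [1,0,0,0,0,0,-7.8]
    - [1,0,0,0,0,0,-7.8]
    - [1,0,0,0,0,0,-7.7]
    - [1,0,0,0,0,0,0]

```text
clock: 56.45
position: [541.6, 38.8, 186.3]
ee_rot: [0.995, -0.099, -0.0, 0.0]
contact_force: [-0.6, -0.4, -0.1]
gripper_width: 85.3
```

Run:
```python
from h import *
go(562.7,342.4,195,78.75)
```

```text
t 56.45 pos [541.6  38.8 186.3] jaw -101.3 tilt 0.01 w 85.3 F [-0.6 -0.4 -0.1] j [ 0.37  0.29 -0.28 -0.   -1.    1.  ]
 delta cm [ -3.88 -30.19  -0.87] turn -0.1
 after turn, delta cm [ -3.85 -30.19  -0.87]
```

servo_tool:
  rows:
    - [1,-0.35,-2.74,-0.1,0,0,0]
    - [1,-0.35,-2.74,-0.1,0,0,0]
    - [1,-0.35,-2.74,-0.1,0,0,0]
    - [1,-0.35,-2.74,-0.1,0,0,0]
    - [1,-0.35,-2.74,0,0,0,0]
    - [1,-0.35,-2.74,0,0,0,0]
    - [1,-0.35,-2.74,0,0,0,0]
    - [1,-0.35,-2.74,0,0,0,0]
    - [1,-0.35,-2.74,0,0,0,0]
    - [1,-0.35,-2.74,0,0,0,0]
    - [1,-0.35,-2.74,0,0,0,0]
    - [1,0,0,0,0,0,0]

```text
clock: 57.65
position: [562.9, 344.9, 189.6]
ee_rot: [0.995, -0.098, 0.0, -0.0]
contact_force: [0.4, -0.6, -0.6]
gripper_width: 85.3
```

Run:
```python
from h import *
go(562.7,342.4,107,78.75)
d=get_image("wrist");im=d["image"];s=read_state();R=Ro.from_quat(s["ee_rot"]).as_matrix();P=np.array(s["position"])
for st,c,m in comps(mask(im,22,35),300):
  r=st[2]/2; print(st.tolist(),c,(R.T@(pt(d,(st[0]+r,st[1]+st[3]-r),133,True)-P))[:2].round(1))
t=get_image("top")
for n,a,b,z in [("o",8,19,72),("g",45,80,72)]:
  for st,c,m in comps(mask(t["image"],a,b),20):
    if st[1]>100:print(n,st.tolist(),pt(t,c,z)[:2].round(1))
```

```text
t 57.65 pos [562.9 344.9 189.6] jaw -101.3 tilt 0.03 w 85.3 F [ 0.4 -0.6 -0.6] j [ 0.79  0.48  0.03 -0.   -1.12  0.58]
 delta cm [0.03 0.25 8.26] turn -0.0
 after turn, delta cm [0.03 0.25 8.26]
[296, 221, 58, 69, 3129] [323.80536913 255.61169703] [2.7 1.2]
[614, 224, 26, 48, 956] [628.16841004 248.19769874] [ -0.  215.1]
o [283, 206, 56, 59, 1865] [531.4   6.8]
g [332, 211, 29, 38, 343] [536.7 -60. ]
g [340, 215, 13, 14, 102] [563.4 -58.5]
```

servo_tool:
  rows:
    - [1,0.1,0.15,1.5,0,0,0]
    - [1,0,0,2.2,0,0,0]
    - [1,0,0,2.2,0,0,0]
    - [1,0,0,1.5,0,0,0]
    - [1,0,0,0.8,0,0,0]
    - [1,0,0,0,0,0,0]
    - [1,0,0,0,0,0,0]
    - [0,0,0,0,0,0,0]
    - [0,0,0,0,0,0,0]
    - [0,0,0,0,0,0,0]
    - [0,0,0,0,0,0,0]
    - [0,0,0,0,0,0,0]

```text
clock: 58.95
position: [564.0, 340.7, 109.0]
ee_rot: [0.995, -0.098, 0.001, -0.001]
contact_force: [-0.1, 0.5, 1.6]
gripper_width: 30.6
```

servo_tool:
  rows:
    - [0,0,0,0,0,0,0]
    - [0,0,0,0,0,0,0]
    - [0,0,0,0,0,0,0]
    - [0,0,0,0,0,0,0]

```text
clock: 59.35
position: [564.0, 340.7, 108.9]
ee_rot: [0.995, -0.098, 0.001, -0.001]
contact_force: [0.3, 1.4, 4.5]
gripper_width: 30.8
```

servo_tool:
  rows:
    - [0,0,0,-1,0,0,0]
    - [0,0,0,-2,0,0,0]
    - [0,0,0,-3,0,0,0]
    - [0,0,0,-3,0,0,0]
    - [0,0,0,-2,0,0,0]
    - [0,0,0,0,0,0,0]

```text
clock: 59.95
position: [564.4, 340.7, 221.4]
ee_rot: [0.995, -0.098, 0.002, -0.002]
contact_force: [0.9, -0.3, -2.0]
gripper_width: 30.3
```

Run:
```python
from h import *
go(458.3,-13.8,None,72.3)
```

```text
t 59.95 pos [564.4 340.7 221.4] jaw -101.3 tilt 0.28 w 30.3 F [ 0.9 -0.3 -2. ] j [ 0.79  0.45  0.06  0.   -1.18  0.59]
 delta cm [-3.46 36.84 -0.15] turn 6.4
 after turn, delta cm [ 0.67 37.   -0.15]
```

servo_tool:
  rows:
    - [0,-0.12,1.3,0,0,0,0]
    - [0,-0.25,2.6,0,0,0,0]
    - [0,-0.25,2.6,0,0,0,0]
    - [0,-0.25,2.6,0,0,0,0]
    - [0,-0.25,2.6,0,0,0,0]
    - [0,-0.25,2.6,0,0,0,0]
    - [0,-0.25,2.6,0,0,0,0]
    - [0,-0.25,2.6,0,0,0,0]
    - [0,-0.25,2.6,0,0,0,0]
    - [0,-0.25,2.6,0,0,0,0]
    - [0,-0.25,2.6,0,0,0,0]
    - [0,-0.25,2.6,0,0,0,0]

```text
clock: 61.15
position: [474.3, 50.5, 216.0]
ee_rot: [0.995, -0.099, -0.003, 0.001]
contact_force: [-0.5, 0.1, -2.1]
gripper_width: 30.6
```

servo_tool:
  rows:
    - [0,-0.25,2.6,0,0,0,0]
    - [0,-0.25,2.6,0,0,0,0]
    - [0,-0.15,1.6,0,0,0,0]
    - [0,0,0.6,0,0,0,0]
    - [0,0,0,0,0,0,0]
    - [0,0,0,0,0,0,0]

```text
clock: 61.75
position: [455.8, -18.5, 217.7]
ee_rot: [0.995, -0.098, -0.001, 0.0]
contact_force: [0.2, -0.1, -1.1]
gripper_width: 30.7
```

Run:
```python
from h import *
go(458.2,-13.5,110.5,72.3)
```

```text
t 61.75 pos [455.8 -18.5 217.7] jaw -101.3 tilt 0.07 w 30.7 F [ 0.2 -0.1 -1.1] j [ 0.32  0.12 -0.42 -0.   -1.03  1.06]
 delta cm [ 0.15 -0.54 10.72] turn 6.4
 after turn, delta cm [ 0.09 -0.56 10.72]
```

servo_tool:
  rows:
    - [0,0.15,-0.54,0,0,0,0]
    - [0,0,0,1.5,0,0,0]
    - [0,0,0,2.5,0,0,0]
    - [0,0,0,2.5,0,0,0]
    - [0,0,0,2,0,0,0]
    - [0,0,0,1,0,0,0]
    - [0,0,0,0,0,0,0]
    - [0,0,0,0,0,0,0]

```text
clock: 62.55
position: [459.5, -13.1, 123.9]
ee_rot: [0.995, -0.098, 0.001, -0.0]
contact_force: [0.6, -0.2, -1.4]
gripper_width: 30.6
```

Run:
```python
from h import *
go(458.2,-13.5,110.5,72.3)
t=get_image("top")["image"][180:310,260:390]; s=get_image("side")["image"][170:300,240:400]
cv2.imwrite("pics/c1.png",np.hstack([cv2.resize(t,(400,400),interpolation=2),cv2.resize(s,(400,400),interpolation=2)])[...,::-1])
```

```text
t 62.55 pos [459.5 -13.1 123.9] jaw -101.2 tilt 0.07 w 30.6 F [ 0.6 -0.2 -1.4] j [ 0.33  0.24 -0.55  0.   -0.78  1.05]
 delta cm [-0.12  0.06  1.34] turn 6.5
 after turn, delta cm [-0.11  0.07  1.34]
```

View pics/c1.png

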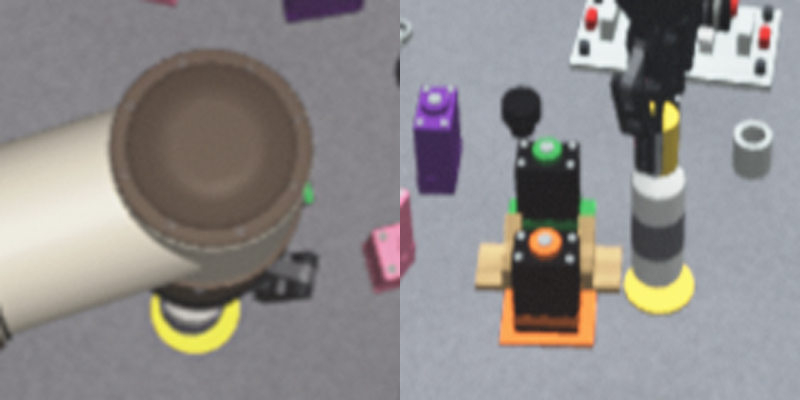

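The bottle hangs upright about 13 mm above the yellow pad, and both blocks stand on their pads. Lowering, releasing, and rising.

servo_tool:
  rows:
    - [0,-0.1,0,0.5,0,0,0]
    - [0,0,0,0.4,0,0,0]
    - [0,0,0,0.25,0,0,0]
    - [0,0,0,0.1,0,0,0]
    - [0,0,0,0,0,0,0]
    - [0,0,0,0,0,0,0]

```text
clock: 63.25
position: [457.7, -13.4, 110.8]
ee_rot: [0.995, -0.098, 0.0, -0.0]
contact_force: [0.6, 0.5, -1.3]
gripper_width: 30.6
```

servo_tool:
  rows:
    - [0,0,0,0.1,0,0,0]
    - [0,0,0,0,0,0,0]

```text
clock: 63.45
position: [457.8, -13.4, 109.9]
ee_rot: [0.995, -0.098, 0.0, -0.0]
contact_force: [-0.7, 0.3, -1.3]
gripper_width: 30.4
```

servo_tool:
  rows:
    - [1,0,0,0,0,0,0]
    - [1,0,0,0,0,0,0]
    - [1,0,0,0,0,0,0]
    - [1,0,0,0,0,0,0]
    - [1,0,0,0,0,0,0]
    - [1,0,0,0,0,0,0]
    - [1,0,0,-1.5,0,0,0]
    - [1,0,0,-3,0,0,0]
    - [1,0,0,-3,0,0,0]
    - [1,0,0,-3,0,0,0]
    - [1,0,0,-1,0,0,0]
    - [1,0,0,0,0,0,0]

```text
clock: 64.65
position: [458.3, -13.2, 226.1]
ee_rot: [0.995, -0.098, 0.002, -0.001]
contact_force: [-0.3, 0.6, -0.4]
gripper_width: 85.5
```

servo_tool:
  rows:
    - [1,0,-3,0,0,0,0]
    - [1,0,-3,0,0,0,0]
    - [1,0,-3,0,0,0,0]
    - [1,0,-3,0,0,0,0]
    - [1,0,-3,0,0,0,0]
    - [1,0,-3,0,0,0,0]
    - [1,0,-3,0,0,0,0]
    - [1,0,-3,0,0,0,0]
    - [1,0,-3,0,0,0,0]
    - [1,0,-3,0,0,0,0]
    - [1,0,0,0,0,0,0]
    - [1,0,0,0,0,0,0]

```text
clock: 65.85
position: [515.5, 280.6, 222.3]
ee_rot: [0.995, -0.098, -0.002, 0.002]
contact_force: [-0.5, -0.2, 0.5]
gripper_width: 85.3
```

Run:
```python
from h import *
go(458,-13,None,None)
d=get_image("top");im=d["image"]
for n,a,b,z in [("o",8,19,72),("g",45,80,72),("y",22,35,134)]:
  for st,c,m in comps(mask(im,a,b),20):
    if st[1]>100:print(n,st.tolist(),pt(d,c,z)[:2].round(1))
t=im[185:305,270:350]; f=im[205:325,430:510]
cv2.imwrite("pics/c2.png",np.hstack([cv2.resize(x,(400,600),interpolation=2) for x in(t,f)])[...,::-1])
```

```text
t 65.85 pos [515.5 280.6 222.3] jaw -101.3 tilt 0.26 w 85.3 F [-0.5 -0.2  0.5] j [ 0.77  0.34 -0.12 -0.   -1.12  0.6 ]
 delta cm [ 0.1  29.92  0.1 ] turn None
o [283, 206, 56, 58, 1853] [531.8   6.9]
g [332, 211, 29, 38, 344] [536.6 -60. ]
g [340, 215, 13, 14, 103] [563.5 -58.4]
y [315, 262, 17, 19, 256] [454.2 -11.4]
y [309, 271, 29, 24, 219] [427.2 -14.8]
```

View pics/c2.png

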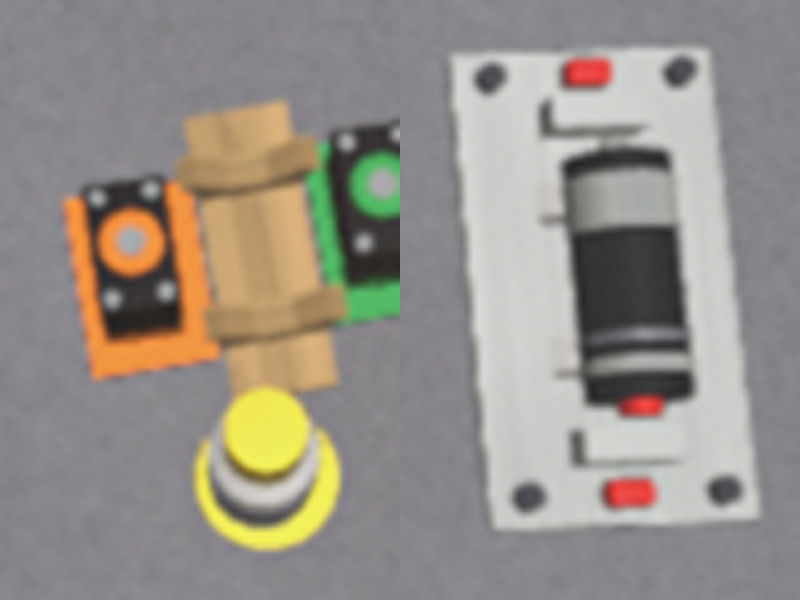

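The final view shows everything in place: orange disc at (132,240), cap at (265,430) on the ring, and the pump between the stops.

```bash
python3 -c "
from bench import *
print(job_done())"
```

```text
the job is handed in; nothing more can be done
None
```

The job is done and handed in at about 66 s of the 144 s allowed; `job_done()` gave no verdict. I moved the bottle, orange block and green block to the blue mat. Then I seated the pump in the fixture's white vees and put the blocks and bottle back on their own pads.

What the last checks showed:
- **Pump:** about 2 mm or less lengthwise and 0.2 mm across from the fixture centre. I measured this with the wrist camera just after release. In the final top view it still lies between the end stops.
- **Blocks and bottle:** about 2–4 mm from their pad centres, and square and upright by eye in the final views. The orange block's offset is judged from the last picture.
- **Gripper:** clear of everything at hand-in, with contact force near zero.

- **Camera disagreement:** the wrist and top cameras disagreed by about 3 mm in x. I used in-between values, which is well inside the tolerances.

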